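Ready the bottle carrier: right the fallen bottles and shim the end clamp

ROBOT

A 6-joint arm with a two-finger parallel gripper is mounted at the origin on the work surface. World frame = base frame: x ahead of the robot, y to its left, z up, the work surface at z = 0. Lengths are in m, angles in rad, forces in N, time in s.
With the tool pointing down it reaches from about 0.35 to 0.875 m from the base axis. Payload 4.2 kg.
Tool frame: the origin (TCP) lies midway between the tips of the shut fingers; the grasp point (between the pads) lies 19 mm behind it (env.hold_point_z is the z of the grasp point in the tool frame, in m); z points along the fingers, y is the line along which they close (so a half turn about z gives the same grasp; the last joint's range is limited). The gripper opens to 85 mm and grips with 20 to 120 N. Pads are 22 mm wide; open, the fingers measure 114 mm over their backs; the gripper's body (76 mm by 85 mm) begins 54 mm behind the grasp point. The pads swing forward as they close: fully open they stand 13 mm farther back than shut.
Start: joints at [-0.864, 0.385, 0.008, 0, -1.194, -0.259], TCP at [0.271, -0.563, 0.204] pointing down, gripper open.
Joint ranges: [-3.14, 3.14], [-1.21, 2.06], [-1.07, 1.41], [-3.16, 2.05], [-2.99, -0.16], [-3.1, 3.1]. Speed limits (rad/s): [2.79, 2.79, 3.14, 3.14, 3.14, 3.14].

INTERFACE

Orientations are given as a unit quaternion [w, x, y, z].
In Python, from plant import env gives the robot as it stands.
- The arm moves only by the tool drive_tool, never from a script. Its argument "targets" is a list of rows, each a list of 7 numbers: the shift along the tool's x, y, z in m, then the turn, a rotation vector about the tool's x, y, z in rad, then the closure, from 0 (fully open) to 1 (shut). A call has 1 to 12 rows; each row is the pose to reach, as a shift and turn from the pose commanded when the call began, along the tool's axes at that moment; what a row does not reach only later rows make up. A row lasts 1/8 s, in which the tool goes at most 62.5 mm and 10.7 degrees, less where a joint would pass 70% of its speed; a pose out of reach is approached as far as the arm can. A call with a gripper value outside its range is refused whole. The fingers move at their own pace and stop on an object; "grip_force" is the grip in N (left out, the last holds). Time passes only in rows, so rows that repeat a pose let the fingers close. It gives the time, the measured TCP pose, the force, the opening and the grip force at its end, in the units of the state.
- env.sense(): the state, without advancing time (a new reading comes with each control period).
- env.get_image(name): name is "scene" or "top" or "wrist"; returns a dict with "img" (480x640x3 uint8, blue, green, red), "mtx" (3x3 intrinsics, pixels), "k1" (the pictures are not rectified: a ray, as slopes to the right and down, at radius r is drawn at 1 + k1 r^2 times it, then the intrinsics apply), "R" (3x3) and "t" (3): a world point X has camera coordinates R X + t. Camera axes: x right, y down, z forward; pixel columns grow to the right and rows downward; lengths in m; the calibration is good to about 2 mm. A picture is of the moment at which its call begins. There is no depth.
- env.hand_in(): hands the job in; it is judged then, once.
The state is a dict: "clock": time; "joints": joint angles; "joint_vel": joint speeds; "tau": joint torques, N m; "tool_pos": TCP position; "ee_rot": TCP orientation; "ft_force": force on the tool from outside, world axes, zero at the start; "wrist_torque": the same for the moment, N m; "opening": opening from 0.0 (shut) to 1.0 (fully open); "gripper_force": force on a finger pad.
Only numpy, scipy, OpenCV 4.12 (cv2) and the standard library are available. Lean on these libraries where they do the work, as an engineer would, in place of code of your own. Each camera call takes 0.05 s, during which the arm holds its last target. There are 200 camera calls.

TASK

Get the bottle carrier ready to travel: stand every fallen bottle upright on the black rubber strip, so that all the bottles stand in the lane. Find the spacer that just fits the gap of the end clamp by trying: first the thinnest, then the middle one, each brought down upright into the gap as far as it goes, and on to the thickest if need be; leave the thickest one that goes in standing in the gap, down on the plate, and the other two on the white mat. Leave the flask, the yellow box and the jar where they are.

Things in the scene. Friction and masses are not known exactly. Their poses are not given: they have to be found in the camera images.
- carrier: Fixed bottle carrier: aluminium plate 180 mm (own x, away from the robot) x 550 mm (own y, to the left), 12 mm thick, top at own z = 12 mm; x from -90 to 90, y from -255 to 295 mm. A bottle lane runs along y through x = 0; the end clamp is at the -y end. Origin: at bench height.
- lane (a point): Middle of the bottle lane: the black rubber strip, flush with the carrier plate's top, 80 mm wide (carrier x) and 360 mm long (carrier y). This point lies on the plate's top; axes as the carrier's.
- jaw_face (a point): Foot of the middle of the fixed jaw's face, on the carrier plate's top; carrier axes. The gap runs from here to +y up to the stop block. Jaw: 80 mm long (x), 30 thick. Both faces rise 24 mm upright, then flare back at 45 deg to ridges 34 mm high, 10 mm back. A spacer too thick rests on the lips, underside 24 to 32 mm above the plate; one that fits goes down to the plate.
- stop: Stop block of the end clamp: steel, 80 mm (x) by about 40 mm (y), 24 mm high with a flared lip 34 mm high on the gap side, locked (does not move) where the last user left it. Origin: under its middle, on the carrier plate; carrier axes. The gap to the fixed jaw varies from about 13 to 26 mm; the thinnest spacer always goes in.
- spacer12: Thinnest spacer: plain grey plastic plate 12 mm thick (own y), 100 mm long (own x), 60 mm tall (own z), 64 g. Origin: centre of its underside. At the start it stands on a long narrow edge on the white mat, in any of three places.
- spacer17: Middle spacer: plain grey plastic plate 17 mm thick (own y), 100 mm long (own x), 60 mm tall (own z), 90 g. Origin: centre of its underside. At the start it stands on a long narrow edge on the white mat, in any of three places.
- spacer22: Thickest spacer: plain grey plastic plate 22 mm thick (own y), 100 mm long (own x), 60 mm tall (own z), 116 g. Origin: centre of its underside. At the start it stands on a long narrow edge on the white mat, in any of three places.
- mat: White flat board on the bench, fixed, 170 mm (own x) x 220 mm (own y), 6 mm thick: the spacers' place. Origin: centre of its underside; top at own z = 6 mm. Spacers stand at about own y = -62, 0 and 62 mm, their length along own x.
- bottle1: At the start tipped over, lying on a flat side on the carrier, across the rubber strip, cap away from the robot; may be absent: square white plastic bottle 46 x 46 mm, 102 mm tall: square part 75 mm, then a grey round cap 34 mm across; 0.10 to 0.21 kg. Origin: centre of its base; own z runs from base to cap. Lane neighbours are about 88 mm apart.
- bottle2: At the start tipped over, lying on a flat side on the carrier, across the rubber strip, cap away from the robot; may be absent: square white plastic bottle 46 x 46 mm, 102 mm tall: square part 75 mm, then a grey round cap 34 mm across; 0.10 to 0.21 kg. Origin: centre of its base; own z runs from base to cap. Lane neighbours are about 88 mm apart.
- bottle3: At the start tipped over, lying on a flat side on the carrier, across the rubber strip, cap away from the robot; may be absent: square white plastic bottle 46 x 46 mm, 102 mm tall: square part 75 mm, then a grey round cap 34 mm across; 0.10 to 0.21 kg. Origin: centre of its base; own z runs from base to cap. Lane neighbours are about 88 mm apart.
- bottle4: At the start standing upright in the lane, a neighbour of the tipped ones: square white plastic bottle 46 x 46 mm, 102 mm tall: square part 75 mm, then a grey round cap 34 mm across; 0.10 to 0.21 kg. Origin: centre of its base; own z runs from base to cap. Lane neighbours are about 88 mm apart.
- flask: bystander: conical glass flask, 80 mm across, 115 mm high, on the bench left of the carrier; origin: centre of its base
- tipbox: bystander: yellow plastic box 87 x 122 mm, 63 mm high, on the bench beyond the carrier; origin: centre of its underside
- jar: bystander: amber glass jar 70 mm across, 90 mm high, on the bench beyond the white mat; origin: centre of its base
Not all that is in view belongs to the job. What is shaped like the bottle3 but pink or purple is not meant. Leave any pink look-alike of the spacer22 alone.

How it is judged:
By the outcome, as a careful person would: the job done as asked, in the order asked, and still so for the second after the job is handed in, with the robot touching nothing.
Of bottle1, bottle2, bottle3 only 2 to 3 are there at a start; the rules pass over those that are not, and their reading is None.
At some moment in a run one of bottle1, bottle2, bottle3, bottle4 may be knocked a few centimetres aside while the robot is not near it.
It also fails if it takes over 210 s, if anything falls off the work surface, if the arm or the gripper's body presses on something with over 40 N, if the wrist force passes 120 N, or if a joint passes its speed limit or range.

## Working session

There is one attempt and no reset: what is moved stays moved. The work goes in short steps, Python scripts to look and compute and a tool call to move; the robot and the scene stay as the last step left them, time stands still between calls to the robot, and variables do not carry over. Pictures are saved under pics/ and viewed, at most 14 in all, crops included, and the job is handed in when it is done.

Besides the shell and the picture viewer there is one more tool, called after "Emit:" as name([rows], argument=value, ...), one row to a line, values as JSON. drive_tool: Moves the arm, as the interface text tells. Its arguments: {"type":"object","properties":{"targets":{"type":"array","items":{"type":"array","items":{"type":"number"}}},"grip_force":{"type":"number"}},"required":["targets"]}

```bash
mkdir -p pics; ls
python3 - <<'E'
from plant import env
import cv2
for n in("scene","top"):
    d=env.get_image(n);cv2.imwrite(f"pics/{n}0.png",d["img"]);print(n,d["mtx"],d["k1"],d["R"],d["t"])
s=env.sense();print(s,env.hold_point_z)
E
```

```text
pics
scene [[489.06945209   0.         315.48877055]
 [  0.         489.06945209 239.25821827]
 [  0.           0.           1.        ]] -0.11584313587645374 [[-0.32811022  0.94455475 -0.01264907]
 [ 0.8096213   0.27428919 -0.5189208 ]
 [-0.48667961 -0.18050417 -0.85472873]] [ 0.25170223 -0.4424016   1.63341667]
top [[441.32252049   0.         321.06338674]
 [  0.         441.32252049 232.84285413]
 [  0.           0.           1.        ]] -0.08759097695659238 [[-0.01377573 -0.99962841 -0.02352182]
 [-0.9925964   0.0165103  -0.12033201]
 [ 0.12067564  0.02169001 -0.992455  ]] [-0.01340159  0.60539388  1.1218814 ]
{'clock': 0.1, 'joints': array([-8.64388893e-01,  3.85470899e-01,  6.76159880e-03, -4.18799092e-04,
       -1.19398839e+00, -2.58595068e-01]), 'joint_vel': array([ 5.51593362e-07, -1.02426536e-03,  5.53438869e-03,  2.13564559e-03,
       -1.26749797e-03, -9.55231384e-05]), 'tau': array([-9.85450642e-04, -3.93319416e+01,  1.88930082e+01,  4.19799060e+00,
       -2.57783577e-03,  4.77702315e-06]), 'tool_pos': array([ 0.27038161, -0.5628555 ,  0.20303836]), 'ee_rot': array([-2.68697377e-04, -2.21964571e-01,  9.75054249e-01,  9.32459245e-04]), 'ft_force': array([-0.32313337,  0.21186373, -0.98313604]), 'wrist_torque': array([-0.01401044, -0.0094481 , -0.05573015]), 'gripper_force': 0.0, 'opening': 0.9999700591068271} -0.0187
```

View pics/top0.png

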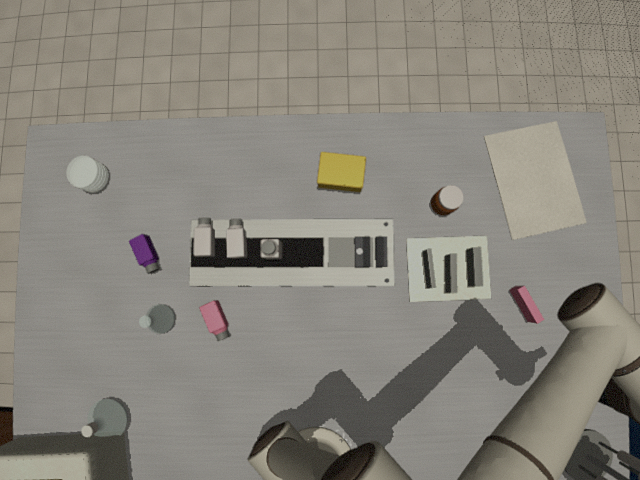

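View pics/scene0.png

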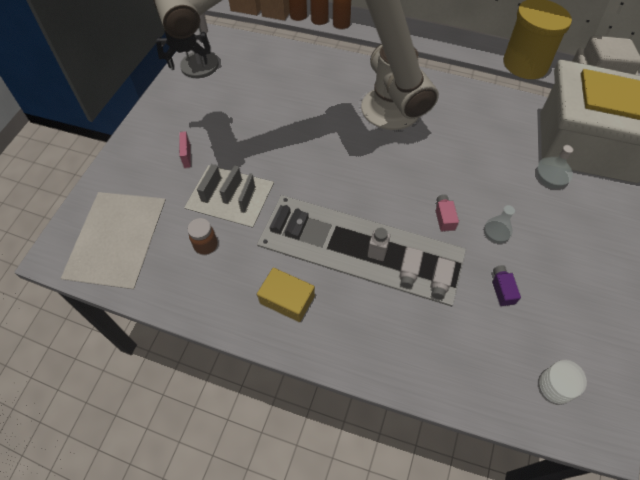

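Top view: tipped white bottles are at (204,238) and (236,240), with the standing one at (269,248). The look-alikes are pink (214,318) and purple (145,252), so not meant. Grey spacers are on the mat at (430,268), (451,270) and (474,268); pink spacer look-alike at (526,304). The clamp gap is near (371,250). Next: a close crop of the top view.

```bash
cat > h.py <<'E'
from plant import env
import numpy as np, cv2
from scipy.spatial.transform import Rotation as Ro
def dist(d): return np.array([d["k1"],0,0,0,0.])
def px2w(d,uv,z):
    n=cv2.undistortPoints(np.array(uv,float).reshape(-1,1,2),d["mtx"],dist(d)).reshape(-1,2)
    r=np.c_[n,np.ones(len(n))]@d["R"]; c=-d["R"].T@d["t"]
    return c+r*((z-c[2])/r[:,2])[:,None]
def w2px(d,X):
    return cv2.projectPoints(np.array(X,float).reshape(-1,1,3),cv2.Rodrigues(d["R"])[0],d["t"],d["mtx"],dist(d))[0].reshape(-1,2)
def crop(img,u0,v0,w,h,s,name):
    cv2.imwrite(name,cv2.resize(img[v0:v0+h,u0:u0+w],None,fx=s,fy=s,interpolation=cv2.INTER_CUBIC))
def tcp():
    s=env.sense();q=s["ee_rot"];return s["tool_pos"],Ro.from_quat([q[1],q[2],q[3],q[0]]),s
E
python3 - <<'E'
from h import *
im=cv2.imread("pics/top0.png")
a=cv2.resize(im[205:310,182:342],None,fx=5,fy=5,interpolation=cv2.INTER_CUBIC)
crop(im,180,205,160,105,5,"pics/c1.png");crop(im,335,205,160,105,5,"pics/c2.png")
E
```

```text
(no output)
```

View pics/c1.png

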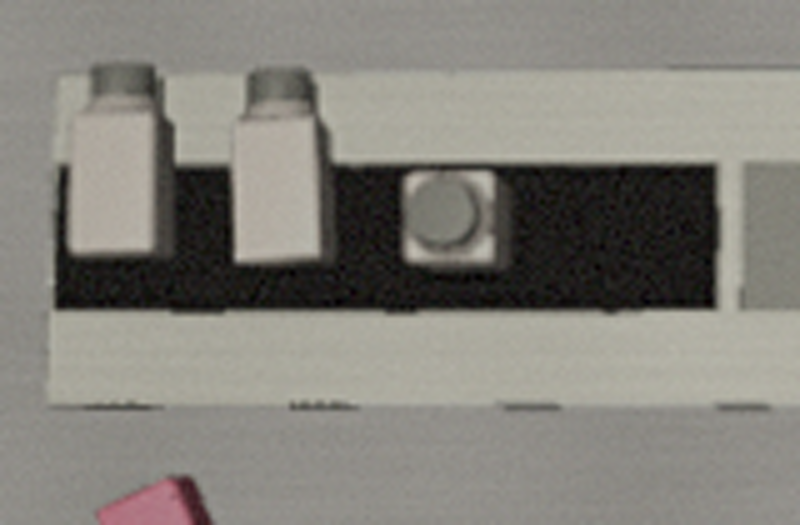

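View pics/c2.png

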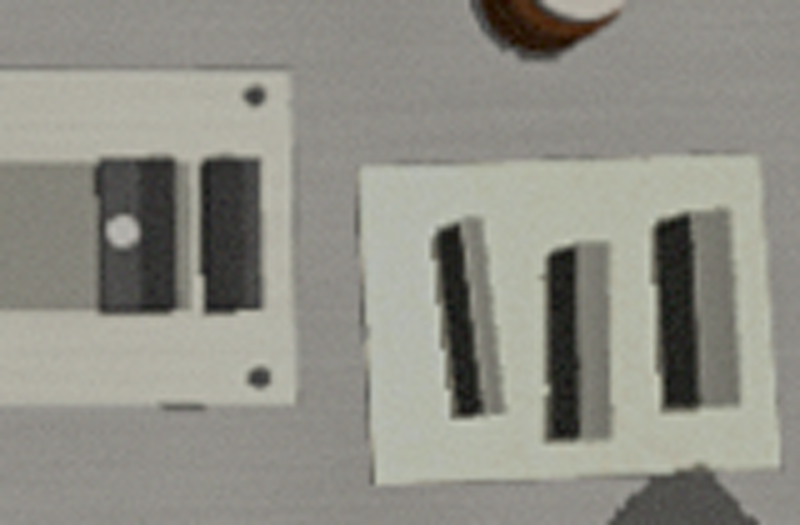

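Run:
```python
from h import *
np.set_printoptions(precision=4,suppress=True)
d=env.get_image("top")
f=lambda p,u0:(np.array(p,float)+.5)/5-.5+[u0,205]
def g(n,p,u0,z): X=px2w(d,f(p,u0),z)[:,:2];print(n,X.tolist() and np.round(X,4).tolist(),"mean",X.mean(0));return X
r=g("carR",[(290,72),(296,403)],335,.012);l=g("carL",[(57,72),(49,406)],180,.012)
g("s12",[(465,220),(483,216),(487,414),(506,410)],335,.066)
g("s17",[(577,243),(610,242),(578,440),(611,438)],335,.066)
g("s22",[(690,213),(729,209),(699,408),(741,404)],335,.066)
g("mat",[(360,165),(760,156),(779,467),(376,484)],335,.006)
g("gapplate",[(190,162),(190,312)],335,.012)
g("jawtop",[(203,158),(261,158),(203,312),(261,312)],335,.046)
g("stoptop",[(176,158),(176,312)],335,.046)
g("A",[(70,110),(155,110),(152,250),(68,252)],180,.058)
g("B",[(235,120),(320,115),(322,262),(235,263)],180,.058)
g("D",[(404,170),(496,172),(495,262),(404,262)],180,.087)
g("strip",[(57,163),(716,163),(716,308),(56,308)],180,.012)
print(-d["R"].T@d["t"])
p,R,s=tcp();print(R.as_matrix())
w=env.get_image("wrist");print(R.as_matrix().T@w["R"].T, R.as_matrix().T@(-w["R"].T@w["t"]-p),w["mtx"],w["k1"])
```

```text
carR [[0.6423, -0.2148], [0.4656, -0.2123]] mean [ 0.554  -0.2136]
carL [[0.6521, 0.3327], [0.4708, 0.3335]] mean [0.5614 0.3331]
s12 [[0.5566, -0.2939], [0.5585, -0.3031], [0.4583, -0.3011], [0.4601, -0.3109]] mean [ 0.5084 -0.3022]
s17 [[0.5439, -0.3507], [0.5441, -0.3677], [0.4443, -0.3468], [0.445, -0.3637]] mean [ 0.4943 -0.3572]
s22 [[0.5582, -0.4097], [0.5598, -0.43], [0.4591, -0.4093], [0.4607, -0.431]] mean [ 0.5094 -0.42  ]
mat [[0.5921, -0.2516], [0.5933, -0.4692], [0.4266, -0.4705], [0.4222, -0.2543]] mean [ 0.5085 -0.3614]
gapplate [[0.5946, -0.1597], [0.5146, -0.1575]] mean [ 0.5546 -0.1586]
jawtop [[0.5928, -0.1633], [0.5923, -0.1934], [0.513, -0.1611], [0.5125, -0.1909]] mean [ 0.5527 -0.1772]
stoptop [[0.5931, -0.1492], [0.5132, -0.1471]] mean [ 0.5532 -0.1482]
A [[0.6245, 0.3103], [0.6237, 0.265], [0.5505, 0.2654], [0.5501, 0.3099]] mean [0.5872 0.2877]
B [[0.6177, 0.2226], [0.6196, 0.1779], [0.5431, 0.1764], [0.5432, 0.2218]] mean [0.5809 0.1997]
D [[0.5869, 0.1292], [0.5852, 0.0827], [0.5399, 0.0833], [0.5405, 0.1291]] mean [0.5631 0.1061]
strip [[0.602, 0.3315], [0.5963, -0.0266], [0.5187, -0.0255], [0.5233, 0.3305]] mean [0.5601 0.1525]
[ 0.4653 -0.0477  1.1859]
[[-0.9015 -0.4329 -0.0008]
 [-0.4329  0.9015  0.0014]
 [ 0.0001  0.0017 -1.    ]]
[[-0.0006 -0.9569 -0.2904]
 [ 1.     -0.0007  0.0002]
 [-0.0004 -0.2904  0.9569]] [ 0.0743  0.0003 -0.1686] [[408.1057   0.     316.411 ]
 [  0.     408.1057 234.2556]
 [  0.       0.       1.    ]] -0.05799651524919885
```

```bash
cat >> h.py <<'E'
def Rt(yaw,tilt):
    return Ro.from_euler('z',yaw)*Ro.from_euler('y',np.radians(tilt))*Ro.from_matrix(np.array([[1,0,0],[0,-1,0],[0,0,-1.]]))
def go(*tg):
    p,R,s=tcp(); print("at",np.round(p,4),"tilt/rot",np.round(R.as_rotvec(),3),"F",np.round(s["ft_force"],1),"op",round(s["opening"],3),"t",s["clock"])
    for pos,yaw,tilt in tg:
        q=Rt(yaw,tilt); print(np.round(R.inv().apply(np.array(pos)-p),4).tolist(),np.round((R.inv()*q).as_rotvec(),4).tolist())
E
python3 -c "
from h import *
go(((.587,.288,.22),0,30),((.4,0,.25),-.9,0))"
```

```text
at [ 0.2704 -0.563   0.2033] tilt/rot [ 6.970e-01 -3.063e+00 -2.000e-03] F [ 0.2 -0.  -0. ] op 0.997 t 0.2
[-0.6538, 0.6302, -0.0159] [-0.6994, -0.1576, -2.6125]
[-0.3605, 0.4515, -0.0461] [0.0011, 0.0011, -1.7939]
```

Emit:
drive_tool([
  [-0.36,0.45,-0.05,0,0,-1.79,0],
  [-0.36,0.45,-0.05,0,0,-1.79,0],
  [-0.36,0.45,-0.05,0,0,-1.79,0],
  [-0.36,0.45,-0.05,0,0,-1.79,0],
  [-0.36,0.45,-0.05,0,0,-1.79,0],
  [-0.36,0.45,-0.05,0,0,-1.79,0],
  [-0.36,0.45,-0.05,0,0,-1.79,0],
  [-0.36,0.45,-0.05,0,0,-1.79,0],
  [-0.36,0.45,-0.05,0,0,-1.79,0],
  [-0.36,0.45,-0.05,0,0,-1.79,0],
  [-0.36,0.45,-0.05,0,0,-1.79,0],
])

```text
clock: 1.58
tool_pos: [0.4003, -0.0007, 0.254]
ee_rot: [-0.0, 0.9, -0.436, -0.0]
ft_force: [-0.2, 0.8, -0.7]
opening: 0.996
gripper_force: 0.0
```

```bash
python3 -c "
from h import *
go(((.587,.288,.20),0,30));"
```

```text
at [ 0.4003 -0.0007  0.254 ] tilt/rot [-2.828  1.369  0.   ] F [-0.2  0.8 -0.7] op 0.996 t 1.575
[-0.1107, -0.3255, 0.054] [-0.236, -0.4872, -0.8805]
```

Emit:
drive_tool([
  [-0.11,-0.326,0.05,-0.236,-0.487,-0.88,0],
  [-0.11,-0.326,0.05,-0.236,-0.487,-0.88,0],
  [-0.11,-0.326,0.05,-0.236,-0.487,-0.88,0],
  [-0.11,-0.326,0.05,-0.236,-0.487,-0.88,0],
  [-0.11,-0.326,0.05,-0.236,-0.487,-0.88,0],
  [-0.11,-0.326,0.05,-0.236,-0.487,-0.88,0],
  [-0.11,-0.326,0.05,-0.236,-0.487,-0.88,0],
  [-0.11,-0.326,0.05,-0.236,-0.487,-0.88,0],
])

```text
clock: 2.58
tool_pos: [0.5886, 0.2847, 0.2038]
ee_rot: [0.0, 0.966, -0.003, -0.259]
ft_force: [-0.2, -0.7, 0.1]
opening: 0.996
gripper_force: 0.0
```

```bash
python3 -c "
from h import *
np.set_printoptions(precision=4,suppress=True)
d=env.get_image('wrist');cv2.imwrite('pics/w1.png',d['img'])
print(w2px(d,[(.55,.31,.058),(.55,.265,.058),(.624,.31,.058),(.624,.265,.058)]))
go(((.587,.288,.08),0,30),((.587,.288,.022),0,30));"
```

```text
[[283.5766 158.5758]
 [342.5394 158.2449]
 [276.3545  63.9219]
 [347.1137  63.4515]]
at [0.5885 0.2846 0.2051] tilt/rot [-3.035  0.008  0.811] F [-0.9 -0.1  0.6] op 1.002 t 2.625
[0.0611, -0.0035, 0.1093] [-0.0019, -0.0015, -0.0047]
[0.09, -0.0035, 0.1595] [-0.0019, -0.0015, -0.0047]
```

View pics/w1.png

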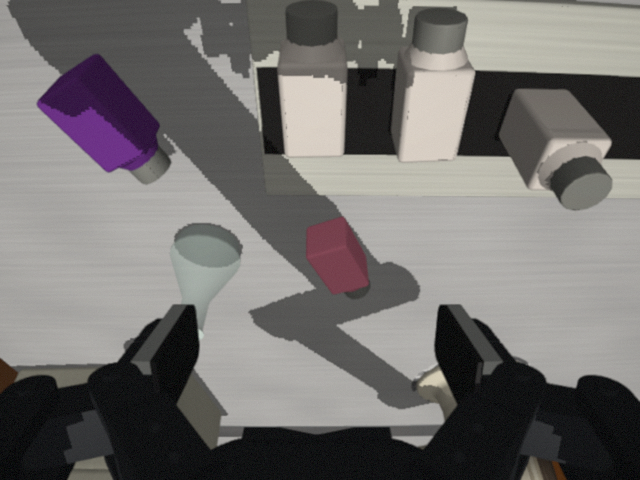

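The wrist view shows bottle A's base edge at row ~157, columns 284–345, which matches the top-view estimate within 2 mm. B is at columns 398–458. Going down now.

Emit:
drive_tool([
  [0.061,-0.0035,0.109,0,0,0,0.2],
  [0.061,-0.0035,0.109,0,0,0,0.2],
  [0.061,-0.0035,0.109,0,0,0,0.2],
  [0.075,-0.0035,0.133,0,0,0,0.2],
  [0.083,-0.0035,0.147,0,0,0,0.2],
  [0.09,-0.0035,0.16,0,0,0,0.2],
  [0.09,-0.0035,0.16,0,0,0,0.2],
  [0.09,-0.0035,0.16,0,0,0,1],
  [0.09,-0.0035,0.16,0,0,0,1],
  [0.09,-0.0035,0.16,0,0,0,1],
  [0.09,-0.0035,0.16,0,0,0,1],
  [0.09,-0.0035,0.16,0,0,0,1],
], grip_force=40)

```text
clock: 4.12
tool_pos: [0.5875, 0.29, 0.0219]
ee_rot: [-0.001, 0.966, -0.001, -0.257]
ft_force: [2.4, -0.2, 6.1]
opening: 0.53
gripper_force: 42.4
```

```bash
python3 -c "
from h import *
go(((.587,.288,.10),0,30),((.587,.288,.13),0,30),((.577,.288,.14),0,-60));"
```

```text
at [0.5875 0.29   0.0219] tilt/rot [-3.035e+00  3.000e-03  8.080e-01] F [ 2.4 -0.2  6.1] op 0.53 t 4.125
[-0.0393, 0.002, -0.0676] [-0.0015, -0.0032, -0.0015]
[-0.0542, 0.0019, -0.0936] [-0.0015, -0.0032, -0.0015]
[-0.0678, 0.002, -0.0973] [0.0, 1.5676, -0.0024]
```

Emit:
drive_tool([
  [-0.02,0.002,-0.034,0,0,0,1],
  [-0.04,0.002,-0.068,0,0,0,1],
  [-0.054,0.002,-0.094,0,0,0,1],
  [-0.068,0.002,-0.097,0,1.57,0,1],
  [-0.068,0.002,-0.097,0,1.57,0,1],
  [-0.068,0.002,-0.097,0,1.57,0,1],
  [-0.068,0.002,-0.097,0,1.57,0,1],
  [-0.068,0.002,-0.097,0,1.57,0,1],
  [-0.068,0.002,-0.097,0,1.57,0,1],
  [-0.068,0.002,-0.097,0,1.57,0,1],
  [-0.068,0.002,-0.097,0,1.57,0,1],
  [-0.068,0.002,-0.097,0,1.57,0,1],
])

```text
clock: 5.62
tool_pos: [0.6088, 0.2703, 0.16]
ee_rot: [0.053, 0.938, -0.028, 0.342]
ft_force: [0.7, -0.4, -0.7]
opening: 0.525
gripper_force: 41.7
```

```bash
python3 -c "
from h import *
d=env.get_image('scene');crop(d['img'],340,170,160,120,5,'pics/s1.png')
go(((.577,.288,.09),0,-60),((.577,.288,.052),0,-60));"
```

```text
at [0.6055 0.2716 0.1569] tilt/rot [ 2.851 -0.069  1.036] F [-2.3 -0.7 -4.1] op 0.526 t 5.675
[-0.0649, -0.0197, 0.0309] [0.116, 0.3499, 0.0145]
[-0.0893, -0.023, 0.0599] [0.116, 0.3499, 0.0145]
```

View pics/s1.png

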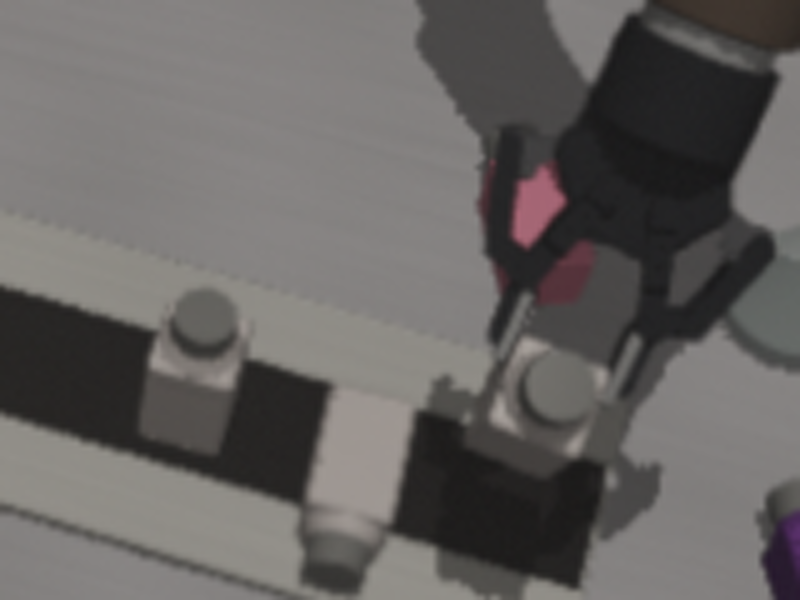

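Bottle A hangs upright in the gripper (crop (560,390)), and the arm is still settling. Finishing the turn at a hover.

Emit:
drive_tool([
  [-0.059,-0.02,0.023,0.116,0.35,0.0145,1],
  [-0.059,-0.02,0.023,0.116,0.35,0.0145,1],
  [-0.059,-0.02,0.023,0.116,0.35,0.0145,1],
  [-0.059,-0.02,0.023,0.116,0.35,0.0145,1],
  [-0.059,-0.02,0.023,0.116,0.35,0.0145,1],
  [-0.059,-0.02,0.023,0.116,0.35,0.0145,1],
])

```text
clock: 6.42
tool_pos: [0.5509, 0.3393, 0.1511]
ee_rot: [0.045, 0.875, -0.032, 0.481]
ft_force: [-0.2, 0.3, -1.5]
opening: 0.524
gripper_force: 42.5
```

```bash
python3 -c "
from h import *
go(((.577,.288,.07),0,-60),((.577,.288,.051),0,-60));print(env.sense()['joints'])"
```

```text
at [0.5509 0.3393 0.1511] tilt/rot [ 2.673 -0.098  1.468] F [-0.2  0.3 -1.5] op 0.524 t 6.425
[-0.0539, 0.0444, 0.0708] [0.1107, 0.0426, -0.0101]
[-0.0699, 0.0435, 0.081] [0.1107, 0.0426, -0.0101]
[ 0.77349249  0.36902987 -0.90868476  2.05118253 -0.84718071 -1.20544968]
```

```bash
python3 -c "
from h import *
go(((.56,.27,.2),0,0));"
```

```text
at [0.5509 0.3393 0.1511] tilt/rot [ 2.673 -0.098  1.468] F [-0.2  0.3 -1.5] op 0.524 t 6.425
[0.047, 0.0703, -0.0109] [0.0947, -1.0034, -0.0669]
```

Emit:
drive_tool([
  [0.047,0.05,-0.011,0.05,-1.0,-0.03,1],
  [0.047,0.05,-0.011,0.05,-1.0,-0.03,1],
  [0.047,0.05,-0.011,0.05,-1.0,-0.03,1],
  [0.047,0.05,-0.011,0.05,-1.0,-0.03,1],
  [0.047,0.05,-0.011,0.05,-1.0,-0.03,1],
  [0.047,0.05,-0.011,0.05,-1.0,-0.03,1],
  [0.047,0.05,-0.011,0.05,-1.0,-0.03,1],
  [0.047,0.05,-0.011,0.05,-1.0,-0.03,1],
  [0.047,0.05,-0.011,0.05,-1.0,-0.03,1],
])

```text
clock: 7.55
tool_pos: [0.5644, 0.2903, 0.1991]
ee_rot: [0.009, 1.0, -0.028, 0.003]
ft_force: [0.5, -0.3, -1.4]
opening: 0.53
gripper_force: 42.4
```

```bash
python3 -c "
from h import *
print(env.sense()['joints'])
go(((.56,.27,.22),1.3,0));"
```

```text
[ 0.73846226  0.4069229   0.02307042  0.01796956 -1.19609455  0.7703948 ]
at [0.5644 0.2903 0.1991] tilt/rot [ 3.122 -0.086  0.008] F [ 0.5 -0.3 -1.4] op 0.53 t 7.55
[-0.0031, 0.0209, -0.0205] [0.0191, 0.0077, -1.3552]
```

```bash
python3 -c "
from h import *
go(((.587,.288,.12),0,30),((.587,.288,.06),0,30),((.587,.288,.024),0,30));"
```

```text
at [0.5644 0.2903 0.1991] tilt/rot [ 3.122 -0.086  0.008] F [ 0.5 -0.3 -1.4] op 0.53 t 7.55
[0.0223, -0.0004, 0.0793] [0.0035, -0.5285, -0.0588]
[0.0219, -0.0015, 0.1393] [0.0035, -0.5285, -0.0588]
[0.0217, -0.0021, 0.1752] [0.0035, -0.5285, -0.0588]
```

Emit:
drive_tool([
  [0.022,0,0.079,0,-0.528,-0.059,1],
  [0.022,0,0.079,0,-0.528,-0.059,1],
  [0.022,0,0.079,0,-0.528,-0.059,1],
  [0.022,-0.001,0.1,0,-0.528,-0.059,1],
  [0.022,-0.002,0.12,0,-0.528,-0.059,1],
  [0.022,-0.002,0.14,0,-0.528,-0.059,1],
  [0.022,-0.002,0.155,0,-0.528,-0.059,1],
  [0.022,-0.002,0.168,0,-0.528,-0.059,1],
  [0.022,-0.002,0.175,0,-0.528,-0.059,1],
  [0.022,-0.002,0.175,0,-0.528,-0.059,1],
  [0.022,-0.002,0.175,0,-0.528,-0.059,0.22],
  [0.022,-0.002,0.175,0,-0.528,-0.059,0.22],
])

```text
clock: 9.05
tool_pos: [0.5848, 0.288, 0.0249]
ee_rot: [0.004, 0.966, 0.002, -0.258]
ft_force: [-0.6, 1.0, 0.5]
opening: 0.781
gripper_force: 0.0
```

```bash
python3 -c "
from h import *
go(((.605,.288,.055),0,30),((.600,.288,.055),0,45),((.583,.288,.026),0,45));"
```

```text
at [0.5848 0.288  0.0249] tilt/rot [ 3.028  0.007 -0.809] F [-0.6  1.   0.5] op 0.781 t 9.05
[0.0025, 0.0003, -0.0361] [0.0079, -0.0015, 0.0025]
[-0.0018, 0.0003, -0.0336] [0.0082, -0.2633, 0.0015]
[-0.0021, 0.0, -0.0] [0.0082, -0.2633, 0.0015]
```

Emit:
drive_tool([
  [0.0025,0,-0.036,0.008,0,0,0.22],
  [-0.002,0,-0.034,0.008,-0.263,0,0.22],
  [-0.002,0,-0.034,0.008,-0.263,0,0.22],
  [-0.002,0,-0.034,0.008,-0.263,0,0.22],
  [-0.002,0,-0.015,0.008,-0.263,0,0.22],
  [-0.002,0,0,0.008,-0.263,0,0.22],
  [-0.002,0,0,0.008,-0.263,0,0.22],
  [-0.002,0,0,0.008,-0.263,0,1],
  [-0.002,0,0,0.008,-0.263,0,1],
  [-0.002,0,0,0.008,-0.263,0,1],
  [-0.002,0,0,0.008,-0.263,0,1],
])

```text
clock: 10.42
tool_pos: [0.5834, 0.288, 0.026]
ee_rot: [-0.0, 0.924, 0.001, -0.382]
ft_force: [2.8, 0.5, 5.6]
opening: 0.531
gripper_force: 41.6
```

```bash
python3 -c "
from h import *
go(((.583,.288,.1),0,45),((.56,.28,.19),0.6,0),((.56,.28,.19),1.4,0));"
```

```text
at [0.5834 0.288  0.026 ] tilt/rot [-2.903e+00 -2.000e-03  1.201e+00] F [2.8 0.5 5.6] op 0.531 t 10.425
[-0.0525, -0.0001, -0.0521] [0.0004, -0.001, 0.0015]
[-0.1324, 0.0078, -0.0995] [-0.2353, 0.7601, -0.567]
[-0.1324, 0.0078, -0.0995] [-0.5471, 0.6492, -1.321]
```

Emit:
drive_tool([
  [-0.026,0,-0.026,0,0,0,1],
  [-0.052,0,-0.052,0,0,0,1],
  [-0.132,0.008,-0.1,-0.235,0.76,-0.567,1],
  [-0.132,0.008,-0.1,-0.235,0.76,-0.567,1],
  [-0.132,0.008,-0.1,-0.235,0.76,-0.567,1],
  [-0.132,0.008,-0.1,-0.235,0.76,-0.567,1],
  [-0.132,0.008,-0.1,-0.235,0.76,-0.567,1],
  [-0.132,0.008,-0.1,-0.547,0.649,-1.321,1],
  [-0.132,0.008,-0.1,-0.547,0.649,-1.321,1],
  [-0.132,0.008,-0.1,-0.547,0.649,-1.321,1],
  [-0.132,0.008,-0.1,-0.547,0.649,-1.321,1],
  [-0.132,0.008,-0.1,-0.547,0.649,-1.321,1],
])

```text
clock: 11.92
tool_pos: [0.5591, 0.2794, 0.1874]
ee_rot: [-0.001, 0.764, 0.645, -0.003]
ft_force: [0.6, 0.9, -1.5]
opening: 0.528
gripper_force: 41.2
```

```bash
python3 -c "
from h import *
print(env.sense()['joints'])
go(((.56,.28,.17),1.4,-45));"
```

```text
[ 0.72082997  0.39907736 -0.01167862 -0.00229393 -1.16516371  2.25325472]
at [0.5591 0.2794 0.1874] tilt/rot [-2.399 -2.025  0.008] F [ 0.6  0.9 -1.5] op 0.528 t 11.925
[0.0008, 0.0009, 0.0173] [-0.0055, 0.7881, 0.0003]
```

```bash
python3 -c "
from h import *
go(((.56,.285,.19),-.17,0),((.57,.287,.13),-.17,-45));"
```

```text
at [0.5591 0.2794 0.1874] tilt/rot [-2.399 -2.025  0.008] F [ 0.6  0.9 -1.5] op 0.528 t 11.925
[0.0057, -0.0001, -0.0027] [-0.0017, 0.0059, 1.5724]
[0.0095, 0.0098, 0.0573] [-0.6164, 0.6194, 1.4836]
```

Emit:
drive_tool([
  [0.006,0,-0.003,0,0.006,1.57,1],
  [0.006,0,-0.003,0,0.006,1.57,1],
  [0.006,0,-0.003,0,0.006,1.57,1],
  [0.006,0,-0.003,0,0.006,1.57,1],
  [0.006,0,-0.003,0,0.006,1.57,1],
  [0.006,0,-0.003,0,0.006,1.57,1],
  [0.006,0,-0.003,0,0.006,1.57,1],
  [0.006,0,-0.003,0,0.006,1.57,1],
  [0.006,0,-0.003,0,0.006,1.57,1],
  [0.006,0,-0.003,0,0.006,1.57,1],
])

```text
clock: 13.18
tool_pos: [0.5604, 0.2854, 0.1905]
ee_rot: [-0.001, 0.996, -0.085, -0.0]
ft_force: [-0.3, -0.5, -1.5]
opening: 0.531
gripper_force: 41.3
```

```bash
python3 -c "
from h import *
go(((.57,.287,.14),-.17,-45));"
```

```text
at [0.5604 0.2854 0.1905] tilt/rot [-3.129e+00  2.660e-01  1.000e-03] F [-0.3 -0.5 -1.5] op 0.531 t 13.175
[0.0093, -0.0032, 0.0505] [-0.0012, 0.7861, -0.0002]
```

Emit:
drive_tool([
  [0.001,0,0.005,0,0.08,0,1],
  [0.002,0,0.01,0,0.16,0,1],
  [0.003,-0.001,0.015,0,0.24,0,1],
  [0.004,-0.001,0.02,0,0.32,0,1],
  [0.005,-0.002,0.025,0,0.4,0,1],
  [0.006,-0.002,0.03,0,0.48,0,1],
  [0.007,-0.002,0.035,0,0.56,0,1],
  [0.008,-0.003,0.04,0,0.64,0,1],
  [0.009,-0.003,0.045,0,0.72,0,1],
  [0.009,-0.003,0.05,0,0.786,0,1],
  [0.009,-0.003,0.05,0,0.786,0,1],
  [0.009,-0.003,0.05,0,0.786,0,1],
])

```text
clock: 14.68
tool_pos: [0.5712, 0.287, 0.1422]
ee_rot: [0.032, 0.92, -0.08, 0.382]
ft_force: [0.6, 0.1, -1.7]
opening: 0.528
gripper_force: 41.3
```

```bash
python3 -c "
from h import *
print(env.sense()['joints'])
go(((.57,.287,.14),-.17,-45));"
```

```text
[ 0.65430281  0.29899784 -0.86975263  1.88124138 -0.57641586 -1.0205292 ]
at [0.5712 0.287  0.1422] tilt/rot [ 2.834 -0.246  1.176] F [ 0.6  0.1 -1.7] op 0.528 t 14.675
[-0.0024, 0.0003, 0.0008] [-0.0009, -0.001, -0.0032]
```

```bash
python3 -c "
from h import *
go(((.5695,.285,.10),-.35,-45),((.5695,.285,.06),-.35,-45),((.5695,.285,.049),-.35,-45));"
```

```text
at [0.5712 0.287  0.1422] tilt/rot [ 2.834 -0.246  1.176] F [ 0.6  0.1 -1.7] op 0.528 t 14.675
[-0.0308, 0.0024, 0.0289] [-0.1282, -0.0007, 0.124]
[-0.0591, 0.0025, 0.0572] [-0.1282, -0.0007, 0.124]
[-0.0669, 0.0026, 0.0649] [-0.1282, -0.0007, 0.124]
```

Emit:
drive_tool([
  [-0.016,0.0024,0.015,-0.128,0,0.124,1],
  [-0.031,0.0024,0.029,-0.128,0,0.124,1],
  [-0.04,0.0024,0.038,-0.128,0,0.124,1],
  [-0.05,0.0024,0.048,-0.128,0,0.124,1],
  [-0.059,0.0024,0.057,-0.128,0,0.124,1],
  [-0.062,0.0025,0.06,-0.128,0,0.124,1],
  [-0.065,0.0025,0.063,-0.128,0,0.124,1],
  [-0.067,0.0025,0.065,-0.128,0,0.124,1],
  [-0.067,0.0025,0.065,-0.128,0,0.124,1],
])

```text
clock: 15.8
tool_pos: [0.5695, 0.2855, 0.0493]
ee_rot: [0.066, 0.909, -0.16, 0.378]
ft_force: [-0.1, -0.3, -0.1]
opening: 0.527
gripper_force: 41.6
```

```bash
python3 -c "
from h import *
print(env.sense()['joints'])
d=env.get_image('scene');crop(d['img'],340,170,160,120,5,'pics/s2.png')
go(((.5695,.285,.045),-.35,-45));"
```

```text
[ 0.70636606  0.49158261 -0.86659735  1.87526759 -0.70273613 -1.28445596]
at [0.5695 0.2855 0.0493] tilt/rot [ 2.742 -0.484  1.141] F [ 0.8  0.4 -0.5] op 0.531 t 15.85
[-0.003, 0.0005, 0.0032] [-0.0017, -0.0029, 0.0002]
```

View pics/s2.png

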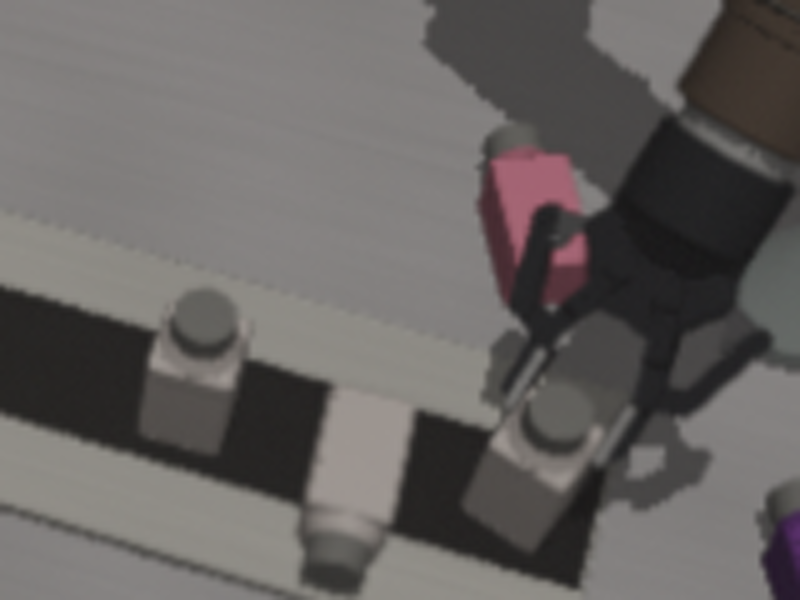

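Bottle A is upright and about on the strip (crop (545,470)); the force shows its weight is already carried. Lowering 1 mm, releasing and backing off.

Emit:
drive_tool([
  [-0.001,0,0.001,0,0,0,1],
  [-0.001,0,0.001,0,0,0,1],
  [-0.001,0,0.001,0,0,0,0.25],
  [-0.001,0,0.001,0,0,0,0.25],
  [-0.001,0,0.001,0,0,0,0.25],
  [-0.001,0,-0.02,0,0,0,0.25],
  [-0.001,0,-0.05,0,0,0,0.25],
  [-0.001,0,-0.1,0,0,0,0.25],
  [0.02,0,-0.14,0,0,0,0.25],
  [0.02,0,-0.14,0,0,0,0.25],
])

```text
clock: 17.1
tool_pos: [0.4886, 0.3172, 0.1647]
ee_rot: [0.063, 0.909, -0.16, 0.379]
ft_force: [0.9, 0.6, -0.4]
opening: 0.747
gripper_force: 0.0
```

```bash
python3 -c "
from h import *
print(env.sense()['joints'])
d=env.get_image('top');crop(d['img'],180,205,160,105,5,'pics/c3.png')
go(((.56,.2,.24),-.1,0),((.578,.2,.16),0.015,45),((.578,.2,.026),0.015,45));"
```

```text
[ 1.06092095  0.27277232 -0.84098231  1.28833209 -0.81470059 -0.93970289]
at [0.4886 0.3158 0.1629] tilt/rot [ 2.746 -0.482  1.142] F [-0.2 -0.1 -1. ] op 0.75 t 17.15
[0.13, 0.0845, 0.0208] [0.0938, -0.7839, -0.2348]
[0.0852, 0.0786, 0.0893] [-0.0033, -1.5549, -0.4011]
[-0.0098, 0.0791, 0.1838] [-0.0033, -1.5549, -0.4011]
```

View pics/c3.png

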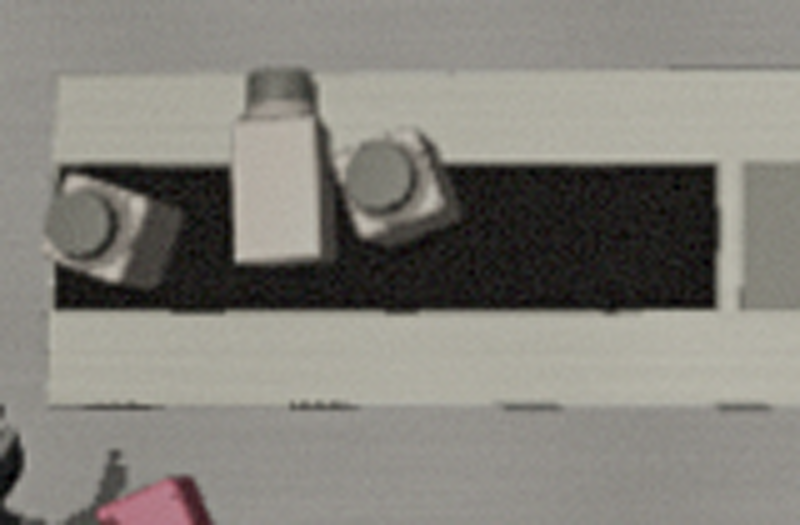

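A stands on the strip at the left end, its top face centred at about (98,228). Bottle4 has been knocked to about (392,188), turned ~17°, against B and partly off the strip. I'll put it back first, gripping it by the cap.

```bash
python3 -c "
from h import *
d=env.get_image('top')
f=lambda p,u0:(np.array(p,float)+.5)/5-.5+[u0,205]
print('D',px2w(d,f([(337,155),(415,130),(447,212),(368,245),(380,177)],180),.087),px2w(d,f([(380,177)],180),.114))
print('A',px2w(d,f([(68,172),(155,195),(128,285),(45,262)],180),.087),px2w(d,f([(80,222)],180),.114))
"
```

```text
D [[0.59506944 0.16331042 0.087     ]
 [0.6071197  0.12370418 0.087     ]
 [0.565356   0.10746252 0.087     ]
 [0.5493326  0.14734956 0.087     ]
 [0.583559   0.14139524 0.087     ]] [[0.58065458 0.13674875 0.114     ]]
A [[0.58861379 0.3014847  0.087     ]
 [0.57619811 0.25626727 0.087     ]
 [0.53080113 0.2694546  0.087     ]
 [0.54295625 0.31248673 0.087     ]] [[0.56062763 0.2863381  0.114     ]]
```

```bash
python3 -c "
from h import *
go(((.50,.29,.22),0,-20),((.58,.136,.2),.31,0));"
```

```text
at [0.4888 0.3146 0.1616] tilt/rot [ 2.743 -0.482  1.139] F [ 0.3  0.1 -1.2] op 0.751 t 17.2
[0.0547, 0.0193, -0.0278] [0.1879, -0.4338, -0.2956]
[0.1307, 0.1369, 0.0767] [0.258, -0.7582, -0.623]
```

Emit:
drive_tool([
  [0.055,0.019,-0.028,0.188,-0.434,-0.296,0.25],
  [0.055,0.019,-0.028,0.188,-0.434,-0.296,0.25],
  [0.055,0.019,-0.028,0.188,-0.434,-0.296,0.25],
  [0.13,0.137,0.077,0.258,-0.758,-0.623,0.25],
  [0.13,0.137,0.077,0.258,-0.758,-0.623,0.25],
  [0.13,0.137,0.077,0.258,-0.758,-0.623,0.25],
  [0.13,0.137,0.077,0.258,-0.758,-0.623,0.25],
  [0.13,0.137,0.077,0.258,-0.758,-0.623,0.25],
  [0.13,0.137,0.077,0.258,-0.758,-0.623,0.25],
  [0.13,0.137,0.077,0.258,-0.758,-0.623,0.25],
])

```text
clock: 18.45
tool_pos: [0.5809, 0.1333, 0.1969]
ee_rot: [0.001, 0.989, 0.151, -0.001]
ft_force: [-0.2, -0.9, 0.4]
opening: 0.752
gripper_force: 0.0
```

```bash
python3 -c "
from h import *
go(((.58,.136,.12),.31,0),((.58,.136,.087),.31,0));print(env.sense()['joints'])"
```

```text
at [0.5809 0.1333 0.1969] tilt/rot [ 3.103  0.475 -0.005] F [-0.2 -0.9  0.4] op 0.752 t 18.45
[0.0002, -0.003, 0.0769] [0.0019, 0.0033, -0.0065]
[0.0003, -0.003, 0.1099] [0.0019, 0.0033, -0.0065]
[ 0.49777802  0.34227251 -0.07515545  0.00138548 -1.15700083  1.37599191]
```

Emit:
drive_tool([
  [0,-0.003,0.05,0,0,0,0.25],
  [0,-0.003,0.077,0,0,0,0.25],
  [0,-0.003,0.095,0,0,0,0.25],
  [0,-0.003,0.11,0,0,0,0.25],
  [0,-0.003,0.11,0,0,0,0.25],
  [0,-0.003,0.11,0,0,0,1],
  [0,-0.003,0.11,0,0,0,1],
  [0,-0.003,0.11,0,0,0,1],
  [0,-0.003,0.11,0,0,0,1],
  [0,-0.003,0.11,0,0,0,1],
], grip_force=35)

```text
clock: 19.7
tool_pos: [0.5789, 0.1383, 0.0894]
ee_rot: [0.0, 0.988, 0.154, 0.0]
ft_force: [0.4, -0.7, -0.1]
opening: 0.002
gripper_force: 0.0
```

Emit:
drive_tool([
  [0,0,-0.01,0,0,0,1],
  [0,0,-0.02,0,0,0,1],
  [-0.014,0.011,-0.02,0,0,0.16,1],
  [-0.028,0.0225,-0.02,0,0,0.32,1],
  [-0.028,0.0225,-0.02,0,0,0.32,1],
  [-0.028,0.0225,-0.02,0,0,0.32,1],
  [-0.028,0.0225,-0.01,0,0,0.32,1],
  [-0.028,0.0225,-0.005,0,0,0.32,1],
  [-0.028,0.0225,0,0,0,0.32,1],
  [-0.028,0.0225,0.0005,0,0,0.32,1],
  [-0.028,0.0225,0.0005,0,0,0.32,0.25],
  [-0.028,0.0225,0.0005,0,0,0.32,0.25],
])

```text
clock: 21.2
tool_pos: [0.5592, 0.1084, 0.089]
ee_rot: [0.0, 1.0, -0.005, 0.0]
ft_force: [-0.7, 0.6, -0.9]
opening: 0.417
gripper_force: 0.0
```

Emit:
drive_tool([
  [0,0,0,0,0,0,0.2],
  [0,0,-0.03,0,0,0,0.2],
  [0,0,-0.08,0,0,0,0.2],
  [0,0,-0.11,0,0,0,0.2],
  [0,0,-0.11,0,0,0,0.2],
])

```text
clock: 21.82
tool_pos: [0.5607, 0.109, 0.2021]
ee_rot: [-0.001, 1.0, -0.005, 0.003]
ft_force: [-0.6, 0.5, -0.5]
opening: 0.798
gripper_force: 0.0
```

```bash
python3 -c "
from h import *
go(((.578,.2,.16),0.015,45),((.578,.2,.07),0.015,45),((.578,.2,.026),0.015,45));print(env.sense()['joints'])"
```

```text
at [0.5607 0.109  0.2021] tilt/rot [-3.139  0.017 -0.01 ] F [-0.6  0.5 -0.5] op 0.798 t 21.825
[0.0161, -0.091, 0.0424] [-0.012, -0.7918, -0.0236]
[0.0155, -0.0909, 0.1324] [-0.012, -0.7918, -0.0236]
[0.0152, -0.0908, 0.1764] [-0.012, -0.7918, -0.0236]
[ 0.47634986  0.29110664 -0.1362316   0.00128717 -1.13681411  1.0832449 ]
```

The fingers shut on nothing, so I need to look.

```bash
python3 -c "
from h import *
d=env.get_image('scene');a=d['img'];cv2.imwrite('pics/f_scene.png',a)
t=env.get_image('top')['img'];cv2.imwrite('pics/f_top.png',t)
A=cv2.resize(t[195:315,170:330],None,fx=4,fy=4,interpolation=cv2.INTER_CUBIC)[:300]
b=np.hstack([cv2.resize(t[205:305,180:340],(400,250),interpolation=cv2.INTER_CUBIC),cv2.resize(a[190:300,330:490],(400,275),interpolation=cv2.INTER_CUBIC)[:250]])
w=env.get_image('wrist')['img'];cv2.imwrite('pics/f_w.png',w)
cv2.imwrite('pics/f.png',np.vstack([b,cv2.resize(w[0:280],(800,350))]))
"
```

```text
(no output)
```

View pics/f.png

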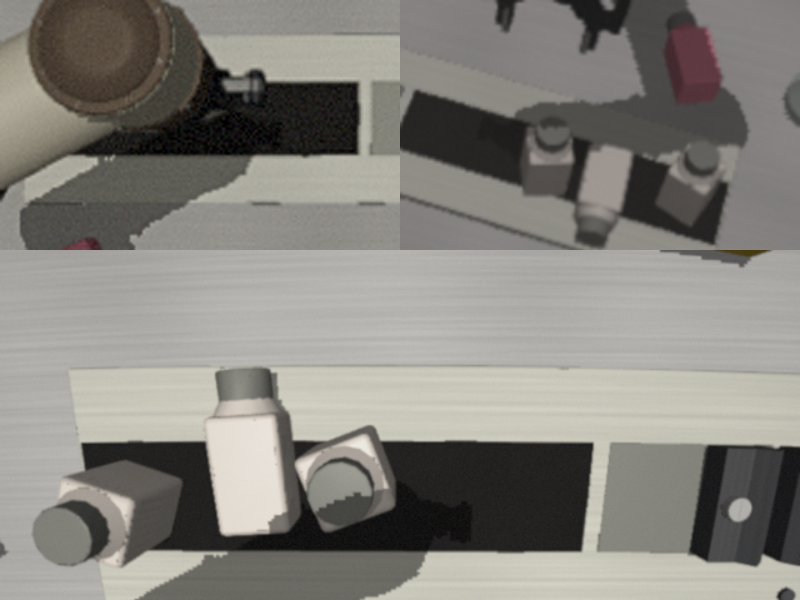

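```bash
python3 -c "
from h import *
w=env.get_image('wrist');s=env.get_image('scene')
for z in(.114,.087,.058,.012): print(z,px2w(w,[(272,188)],z))
im=cv2.imread('pics/f_w.png');print(w['mtx'][0])
X=[(.5805,.137,.114),(.58,.136,.012),(.560,.286,.114)]
print(w2px(w,X),w2px(s,X))
crop(s['img'],330,170,160,120,5,'pics/g.png')
"
```

```text
0.114 [[0.58569163 0.1359006  0.114     ]]
0.087 [[0.58072739 0.13891858 0.087     ]]
0.058 [[0.57539543 0.14216011 0.058     ]]
0.012 [[0.56693783 0.14730184 0.012     ]]
[408.10570052   0.         316.41104675]
[[270.60383226 196.17631857]
 [284.35274092 172.98921773]
 [ 48.03534915 230.23966543]] [[390.58715721 241.64149252]
 [385.78619244 260.84519757]
 [450.13551313 251.36704971]]
```

View pics/g.png

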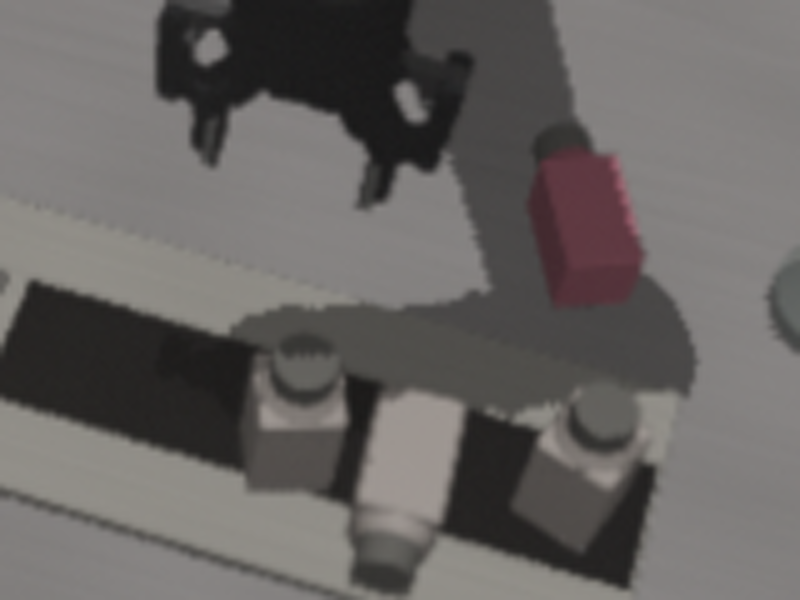

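D is still standing at the projected place, its cap top at px (391,242). The cap gave no hold, so I'll grip the body with the tips just above B's top.

```bash
python3 -c "
from h import *
go(((.58,.136,.13),.31,0),((.58,.136,.065),.31,0))"
```

```text
at [0.5583 0.1082 0.1974] tilt/rot [ 3.14  -0.017 -0.004] F [0.3 0.  0.7] op 0.804 t 22.075
[0.0215, -0.0282, 0.0673] [0.0012, 0.0027, -0.321]
[0.0217, -0.0283, 0.1323] [0.0012, 0.0027, -0.321]
```

Emit:
drive_tool([
  [0.022,-0.028,0.03,0,0,-0.32,0.2],
  [0.022,-0.028,0.067,0,0,-0.32,0.2],
  [0.022,-0.028,0.067,0,0,-0.32,0.2],
  [0.022,-0.028,0.1,0,0,-0.32,0.2],
  [0.022,-0.028,0.12,0,0,-0.32,0.2],
  [0.022,-0.028,0.132,0,0,-0.32,0.2],
  [0.022,-0.028,0.132,0,0,-0.32,0.2],
  [0.022,-0.028,0.132,0,0,-0.32,1],
  [0.022,-0.028,0.132,0,0,-0.32,1],
  [0.022,-0.028,0.132,0,0,-0.32,1],
  [0.022,-0.028,0.132,0,0,-0.32,1],
  [0.022,-0.028,0.132,0,0,-0.32,1],
])

```text
clock: 23.58
tool_pos: [0.5821, 0.1365, 0.0681]
ee_rot: [0.0, 0.988, 0.154, 0.001]
ft_force: [-1.6, 0.6, 6.6]
opening: 0.383
gripper_force: 35.1
```

Opening 0.383 ≈ 33 mm, so the cap is held (the pads sit higher than the tips). Lifting and moving it back.

Emit:
drive_tool([
  [0,0,-0.01,0,0,0,1],
  [0,0,-0.02,0,0,0,1],
  [-0.014,0.011,-0.02,0,0,0.16,1],
  [-0.028,0.0225,-0.02,0,0,0.32,1],
  [-0.028,0.0225,-0.02,0,0,0.32,1],
  [-0.028,0.0225,-0.02,0,0,0.32,1],
  [-0.028,0.0225,-0.01,0,0,0.32,1],
  [-0.028,0.0225,-0.005,0,0,0.32,1],
  [-0.028,0.0225,0,0,0,0.32,1],
  [-0.028,0.0225,0,0,0,0.32,1],
  [-0.028,0.0225,0,0,0,0.32,0.25],
  [-0.028,0.0225,0,0,0,0.32,0.25],
])

```text
clock: 25.08
tool_pos: [0.5617, 0.1063, 0.0667]
ee_rot: [0.0, 1.0, -0.005, 0.0]
ft_force: [0.1, 0.0, 0.5]
opening: 0.746
gripper_force: 0.0
```

Emit:
drive_tool([
  [0,0,0,0,0,0,0.2],
  [0,0,0,0,0,0,0.2],
  [0,0,-0.03,0,0,0,0.2],
  [0,0,-0.08,0,0,0,0.2],
  [0,0,-0.13,0,0,0,0.2],
  [0,0,-0.13,0,0,0,0.2],
])

```text
clock: 25.82
tool_pos: [0.5642, 0.1071, 0.2018]
ee_rot: [-0.001, 1.0, -0.005, 0.005]
ft_force: [0.1, 0.3, -0.1]
opening: 0.8
gripper_force: 0.0
```

```bash
python3 -c "
from h import *
w=env.get_image('wrist');s=env.get_image('scene')
cv2.imwrite('pics/k.png',np.vstack([cv2.resize(w['img'][0:260],(640,260)),cv2.resize(s['img'][180:300,330:490],(400,300))[:, :].repeat(1,0) if 0 else cv2.copyMakeBorder(cv2.resize(s['img'][180:300,330:490],(400,300)),0,0,0,240,0)]))
go(((.578,.2,.16),0.015,45),((.578,.2,.07),0.015,45),((.578,.2,.026),0.015,45))"
```

```text
at [0.5613 0.1064 0.1969] tilt/rot [-3.141e+00  1.800e-02 -1.000e-03] F [ 0.2  0.  -1.2] op 0.798 t 25.925
[0.0156, -0.0938, 0.037] [-0.0105, -0.7857, -0.0248]
[0.0156, -0.0938, 0.127] [-0.0105, -0.7857, -0.0248]
[0.0156, -0.0938, 0.171] [-0.0105, -0.7857, -0.0248]
```

View pics/k.png

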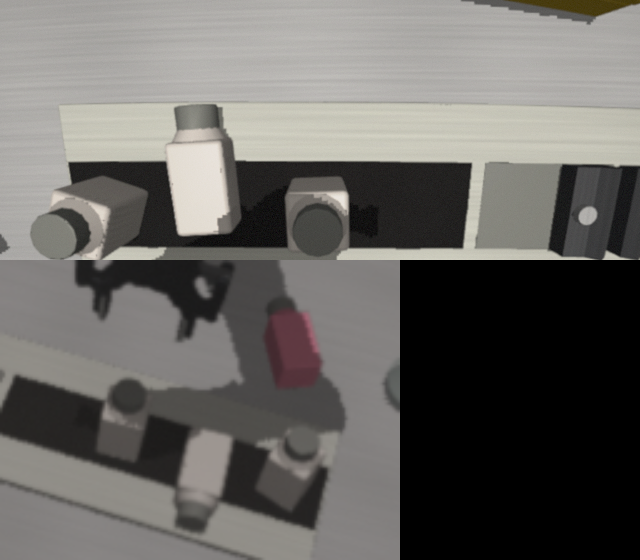

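D stands upright back in the lane (wrist (318,230)). B is still lying at wrist columns 167–238, with its base edge at row ~234. Checking B's place in numbers and fetching it the same way.

```bash
python3 -c "
from h import *
w=env.get_image('wrist')
print(px2w(w,[(173,234),(232,234),(168,145),(230,141)],.058),px2w(w,[(290,180),(347,180)],.087))"
```

```text
[[0.54315426 0.22066555 0.058     ]
 [0.54260901 0.17353359 0.058     ]
 [0.61249686 0.21683337 0.058     ]
 [0.61452457 0.17004729 0.058     ]] [[0.58952843 0.12445065 0.087     ]
 [0.58907575 0.0853198  0.087     ]]
```

Emit:
drive_tool([
  [0.016,-0.094,0.037,-0.01,-0.786,-0.025,0.2],
  [0.016,-0.094,0.037,-0.01,-0.786,-0.025,0.2],
  [0.016,-0.094,0.037,-0.01,-0.786,-0.025,0.2],
  [0.016,-0.094,0.037,-0.01,-0.786,-0.025,0.2],
  [0.016,-0.094,0.037,-0.01,-0.786,-0.025,0.2],
  [0.016,-0.094,0.037,-0.01,-0.786,-0.025,0.2],
  [0.016,-0.094,0.037,-0.01,-0.786,-0.025,0.2],
], grip_force=40)

```text
clock: 26.85
tool_pos: [0.5783, 0.2, 0.1598]
ee_rot: [0.003, 0.924, 0.007, -0.383]
ft_force: [-0.4, -0.3, 1.4]
opening: 0.798
gripper_force: 0.0
```

```bash
python3 -c "
from h import *
w=env.get_image('wrist')
g=cv2.cvtColor(w['img'],cv2.COLOR_BGR2GRAY)
P=w2px(w,[(.543,.222,.058),(.543,.177,.058),(.58,.2,.058)]);print(P)
r=int(P[2][1]);print('row',r,[ (i,int(g[r,i])) for i in range(int(P[0][0])-30,int(P[1][0])+31,4)])
go(((.579,.2,.07),0.015,45),((.579,.2,.026),0.015,45))"
```

```text
[[281.77267405 155.15060731]
 [351.6345802  155.80969933]
 [316.8896441  113.65077811]]
row 113 [(251, 14), (255, 14), (259, 23), (263, 14), (267, 21), (271, 23), (275, 20), (279, 189), (283, 218), (287, 219), (291, 219), (295, 220), (299, 219), (303, 220), (307, 220), (311, 218), (315, 219), (319, 219), (323, 218), (327, 218), (331, 219), (335, 219), (339, 219), (343, 219), (347, 218), (351, 204), (355, 100), (359, 33), (363, 34), (367, 36), (371, 32), (375, 35), (379, 38)]
at [0.5783 0.2002 0.1606] tilt/rot [ 2.897  0.023 -1.199] F [ 0.2 -0.2 -0.3] op 0.801 t 26.9
[0.0645, 0.0002, 0.0637] [0.0006, -0.0009, 0.0005]
[0.0956, 0.0002, 0.0948] [0.0006, -0.0009, 0.0005]
```

Emit:
drive_tool([
  [0.032,0,0.032,0,0,0,0.22],
  [0.0645,0,0.064,0,0,0,0.22],
  [0.0645,0,0.064,0,0,0,0.22],
  [0.08,0,0.079,0,0,0,0.22],
  [0.088,0,0.087,0,0,0,0.22],
  [0.0956,0,0.095,0,0,0,0.22],
  [0.0956,0,0.095,0,0,0,0.22],
  [0.0956,0,0.095,0,0,0,1],
  [0.0956,0,0.095,0,0,0,1],
  [0.0956,0,0.095,0,0,0,1],
  [0.0956,0,0.095,0,0,0,1],
  [0.0956,0,0.095,0,0,0,1],
])

```text
clock: 28.4
tool_pos: [0.5794, 0.2001, 0.0256]
ee_rot: [0.003, 0.924, 0.007, -0.382]
ft_force: [3.2, 0.7, 4.2]
opening: 0.529
gripper_force: 42.1
```

```bash
python3 -c "
from h import *
go(((.579,.2,.10),0.015,45),((.56,.2,.19),-0.1,0))"
```

```text
at [0.5794 0.2001 0.0256] tilt/rot [ 2.897  0.022 -1.199] F [3.2 0.7 4.2] op 0.529 t 28.4
[-0.0528, 0.0001, -0.0523] [0.0003, -0.0008, 0.0004]
[-0.1299, -0.0002, -0.1026] [0.0453, 0.7837, 0.1095]
```

Emit:
drive_tool([
  [-0.026,0,-0.026,0,0,0,1],
  [-0.053,0,-0.052,0,0,0,1],
  [-0.13,0,-0.103,0.045,0.784,0.11,1],
  [-0.13,0,-0.103,0.045,0.784,0.11,1],
  [-0.13,0,-0.103,0.045,0.784,0.11,1],
  [-0.13,0,-0.103,0.045,0.784,0.11,1],
  [-0.13,0,-0.103,0.045,0.784,0.11,1],
  [-0.13,0,-0.103,0.045,0.784,0.11,1],
])

```text
clock: 29.4
tool_pos: [0.558, 0.1995, 0.1895]
ee_rot: [0.001, 0.999, -0.05, -0.002]
ft_force: [-0.0, 0.4, -1.6]
opening: 0.526
gripper_force: 41.5
```

```bash
python3 -c "
from h import *
go(((.57,.195,.16),-.25,-45))"
```

```text
at [0.558  0.1995 0.1895] tilt/rot [ 3.136 -0.156 -0.005] F [-0.   0.4 -1.6] op 0.526 t 29.4
[0.0125, 0.0032, 0.0295] [-0.0574, 0.7869, 0.1436]
```

Emit:
drive_tool([
  [0.001,0,0.003,-0.006,0.079,0.014,1],
  [0.0025,0.0006,0.006,-0.012,0.158,0.029,1],
  [0.004,0.001,0.009,-0.018,0.237,0.043,1],
  [0.005,0.0013,0.012,-0.024,0.316,0.058,1],
  [0.006,0.0016,0.015,-0.03,0.395,0.072,1],
  [0.0075,0.002,0.018,-0.036,0.474,0.086,1],
  [0.009,0.002,0.021,-0.042,0.553,0.1,1],
  [0.01,0.0026,0.024,-0.048,0.632,0.115,1],
  [0.011,0.003,0.027,-0.053,0.711,0.13,1],
  [0.0125,0.003,0.0295,-0.057,0.787,0.144,1],
  [0.0125,0.003,0.0295,-0.057,0.787,0.144,1],
  [0.0125,0.003,0.0295,-0.057,0.787,0.144,1],
])

```text
clock: 30.9
tool_pos: [0.5729, 0.1947, 0.1592]
ee_rot: [0.048, 0.916, -0.117, 0.38]
ft_force: [0.6, -0.4, -1.8]
opening: 0.527
gripper_force: 41.5
```

```bash
python3 -c "
from h import *
print(env.sense()['joints'])
go(((.569,.194,.11),-.25,-45),((.569,.194,.06),-.25,-45),((.569,.194,.049),-.25,-45))"
```

```text
[ 0.48905602  0.21277006 -0.93638844  1.94316643 -0.53916516 -1.00199106]
at [0.5729 0.1947 0.1592] tilt/rot [ 2.793 -0.355  1.158] F [ 0.6 -0.4 -1.8] op 0.527 t 30.9
[-0.0374, 0.0017, 0.0322] [0.0021, -0.0008, -0.0022]
[-0.0728, 0.0017, 0.0675] [0.0021, -0.0008, -0.0022]
[-0.0806, 0.0017, 0.0753] [0.0021, -0.0008, -0.0022]
```

Emit:
drive_tool([
  [-0.019,0.001,0.016,0,0,0,1],
  [-0.037,0.0017,0.032,0,0,0,1],
  [-0.05,0.0017,0.045,0,0,0,1],
  [-0.06,0.0017,0.055,0,0,0,1],
  [-0.066,0.0017,0.061,0,0,0,1],
  [-0.066,0.0017,0.061,0,0,0,1],
])

```text
clock: 31.65
tool_pos: [0.5653, 0.2122, 0.0898]
ee_rot: [0.065, 0.919, -0.124, 0.37]
ft_force: [0.0, -0.1, -1.1]
opening: 0.528
gripper_force: 41.8
```

```bash
python3 -c "
from h import *
print(env.sense()['joints'])
go(((.569,.194,.055),-.25,-45),((.569,.194,.049),-.25,-45))"
```

```text
[ 0.51046661  0.34819285 -0.95080946  2.05194685 -0.60992417 -1.18161258]
at [0.5653 0.2122 0.0898] tilt/rot [ 2.772 -0.373  1.115] F [ 0.  -0.1 -1.1] op 0.528 t 31.65
[-0.0184, 0.0155, 0.0313] [0.0402, 0.017, -0.0012]
[-0.0226, 0.0153, 0.0356] [0.0402, 0.017, -0.0012]
```

```bash
python3 -c "
from h import *
go(((.567,.2,.13),-.5,-45))"
```

```text
at [0.5653 0.2122 0.0898] tilt/rot [ 2.772 -0.373  1.115] F [ 0.  -0.1 -1.1] op 0.528 t 31.65
[0.0313, 0.0124, -0.0252] [-0.1352, 0.0134, 0.1769]
```

Emit:
drive_tool([
  [0.015,0.003,-0.013,-0.06,0,0.08,1],
  [0.031,0.005,-0.025,-0.1352,0,0.177,1],
  [0.031,0.005,-0.025,-0.1352,0,0.177,1],
  [0.031,0.005,-0.025,-0.1352,0,0.177,1],
  [0.031,0.005,-0.025,-0.1352,0,0.177,1],
  [0.031,0.005,-0.025,-0.1352,0,0.177,1],
])

```text
clock: 32.4
tool_pos: [0.5689, 0.2054, 0.1293]
ee_rot: [0.094, 0.898, -0.23, 0.364]
ft_force: [-0.8, -0.1, -1.2]
opening: 0.527
gripper_force: 41.9
```

```bash
python3 -c "
from h import *
print(env.sense()['joints'])
go(((.569,.19,.10),-.5,-45),((.569,.189,.06),-.5,-45),((.569,.189,.049),-.5,-45))"
```

```text
[ 0.72946331  0.32832061 -0.8642986   1.49510219 -0.7210837  -1.01167097]
at [0.5689 0.2054 0.1293] tilt/rot [ 2.662 -0.681  1.081] F [-0.8 -0.1 -1.2] op 0.527 t 32.4
[-0.0151, 0.0134, 0.0262] [0.0028, 0.0133, 0.0004]
[-0.0427, 0.0142, 0.0552] [0.0028, 0.0133, 0.0004]
[-0.0503, 0.0141, 0.0631] [0.0028, 0.0133, 0.0004]
```

Emit:
drive_tool([
  [-0.008,0.013,0.013,0,0.013,0,1],
  [-0.015,0.014,0.026,0,0.013,0,1],
  [-0.025,0.014,0.036,0,0.013,0,1],
  [-0.034,0.014,0.046,0,0.013,0,1],
  [-0.043,0.014,0.055,0,0.013,0,1],
  [-0.045,0.014,0.058,0,0.013,0,1],
  [-0.048,0.014,0.0605,0,0.013,0,1],
  [-0.05,0.014,0.063,0,0.013,0,1],
  [-0.05,0.014,0.063,0,0.013,0,1],
])

```text
clock: 33.52
tool_pos: [0.5694, 0.1904, 0.0499]
ee_rot: [0.095, 0.895, -0.229, 0.371]
ft_force: [-0.2, -0.2, -1.2]
opening: 0.53
gripper_force: 41.9
```

```bash
python3 -c "
from h import *
print(env.sense()['joints'])
go(((.569,.189,.048),-.5,-45),((.569,.189,.047),-.5,-45))"
```

```text
[ 0.58281888  0.45533023 -0.93761695  1.88062266 -0.71598646 -1.32908787]
at [0.5694 0.1904 0.0499] tilt/rot [ 2.653 -0.678  1.099] F [-0.2 -0.2 -1.2] op 0.53 t 33.525
[-0.0011, 0.0014, 0.0016] [0.0012, 0.0001, -0.0001]
[-0.0018, 0.0014, 0.0023] [0.0012, 0.0001, -0.0001]
```

Emit:
drive_tool([
  [-0.0007,0,0.0007,0,0,0,1],
  [-0.0012,0,0.0012,0,0,0,1],
  [-0.0017,0,0.0017,0,0,0,1],
  [-0.0017,0,0.0017,0,0,0,1],
])

```text
clock: 34.02
tool_pos: [0.5696, 0.1904, 0.0479]
ee_rot: [0.095, 0.895, -0.229, 0.371]
ft_force: [-1.0, 0.1, 0.7]
opening: 0.528
gripper_force: 42.1
```

Contact (the vertical force rose to about +0.7 N). Releasing and backing off along the tool.

Emit:
drive_tool([
  [0,0,0,0,0,0,0.33],
  [0,0,0,0,0,0,0.33],
  [0,0,0,0,0,0,0.33],
  [0,0,-0.02,0,0,0,0.33],
  [0,0,-0.05,0,0,0,0.33],
  [0.02,0,-0.1,0,0,0,0.33],
  [0.04,0,-0.14,0,0,0,0.33],
  [0.06,0,-0.14,0,0,0,0.33],
  [0.06,0,-0.14,0,0,0,0.33],
])

```text
clock: 35.15
tool_pos: [0.52, 0.2182, 0.1901]
ee_rot: [0.094, 0.895, -0.229, 0.371]
ft_force: [-0.0, -0.6, -0.8]
opening: 0.666
gripper_force: 0.0
```

```bash
python3 -c "
from h import *
d=env.get_image('top');cv2.imwrite('pics/t5.png',d['img']);s=env.get_image('scene')
cv2.imwrite('pics/m.png',np.vstack([cv2.resize(d['img'][215:300,180:500],(800,212),interpolation=cv2.INTER_CUBIC),cv2.resize(s['img'][150:300,180:480],(760,380),interpolation=cv2.INTER_CUBIC)]) if 0 else np.vstack([cv2.resize(d['img'][215:300,180:500],(800,212),interpolation=cv2.INTER_CUBIC),cv2.resize(s['img'][160:300,180:480],(800,373),interpolation=cv2.INTER_CUBIC)]))
go(((.45,.1,.25),-.3,-20),((.5084,-.3022,.2),.076,0))
print(env.sense()['joints'])"
```

```text
at [0.5195 0.2171 0.1881] tilt/rot [ 2.653 -0.678  1.097] F [ 0.1  0.9 -0.2] op 0.67 t 35.25
[0.0402, 0.1362, -0.0469] [0.1108, -0.4342, -0.1702]
[0.1774, 0.4607, 0.1618] [0.2284, -0.762, -0.5464]
[ 0.91990775  0.20874594 -0.85322257  1.22235667 -0.83882749 -0.86322966]
```

View pics/m.png

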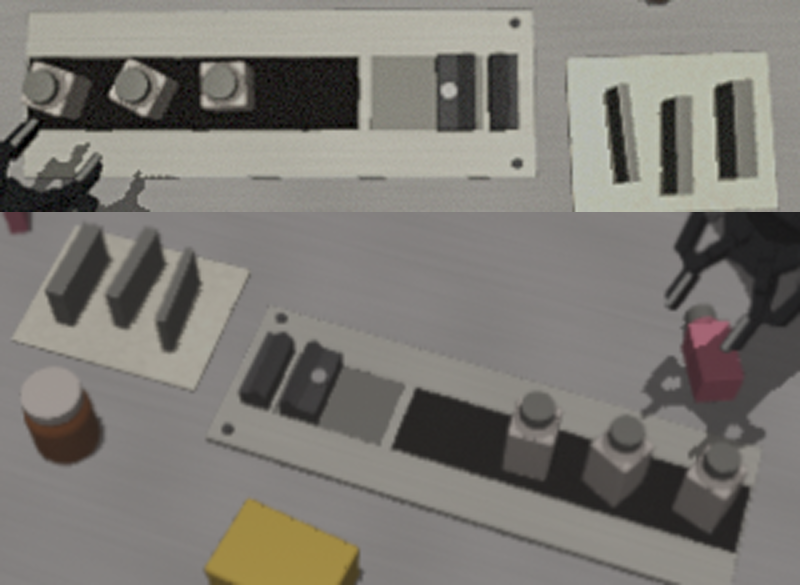

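All three bottles stand on the strip (top crop: (48,88), (140,87), (225,85)), and the spacers are untouched. On to the thinnest spacer.

Emit:
drive_tool([
  [0.04,0.136,-0.047,0.11,-0.434,-0.17,0.3],
  [0.04,0.136,-0.047,0.11,-0.434,-0.17,0.3],
  [0.04,0.136,-0.047,0.11,-0.434,-0.17,0.3],
  [0.177,0.46,0.162,0.228,-0.762,-0.546,0.3],
  [0.177,0.46,0.162,0.228,-0.762,-0.546,0.3],
  [0.177,0.46,0.162,0.228,-0.762,-0.546,0.3],
  [0.177,0.46,0.162,0.228,-0.762,-0.546,0.3],
  [0.177,0.46,0.162,0.228,-0.762,-0.546,0.4],
  [0.177,0.46,0.162,0.228,-0.762,-0.546,0.4],
  [0.177,0.46,0.162,0.228,-0.762,-0.546,0.4],
  [0.177,0.46,0.162,0.228,-0.762,-0.546,0.4],
])

```text
clock: 36.62
tool_pos: [0.5044, -0.2622, 0.2017]
ee_rot: [-0.001, 0.999, 0.037, -0.002]
ft_force: [1.8, 0.6, -0.0]
opening: 0.604
gripper_force: 0.0
```

```bash
python3 -c "
from h import *
print(env.sense()['joints'])
w=env.get_image('wrist');cv2.imwrite('pics/w2.png',w['img'])
P=w2px(w,[(.5576,-.2985,.066),(.4592,-.306,.066)]);print(P)
go(((.5084,-.3022,.1),.076,0),((.5084,-.3022,.04),.076,0))"
```

```text
[-1.94762179e-01  2.92392977e-01 -1.34578173e-01 -7.04972155e-04
 -1.14719293e+00  1.84002668e+00]
[[371.92766451 143.44846913]
 [367.45905288 269.02909113]]
at [ 0.504  -0.268   0.2002] tilt/rot [ 3.139  0.108 -0.008] F [ 3.2 -2.1  0.9] op 0.603 t 36.675
[0.0026, 0.0344, 0.1002] [0.0002, 0.0053, -0.0073]
[0.0029, 0.0344, 0.1602] [0.0002, 0.0053, -0.0073]
```

View pics/w2.png

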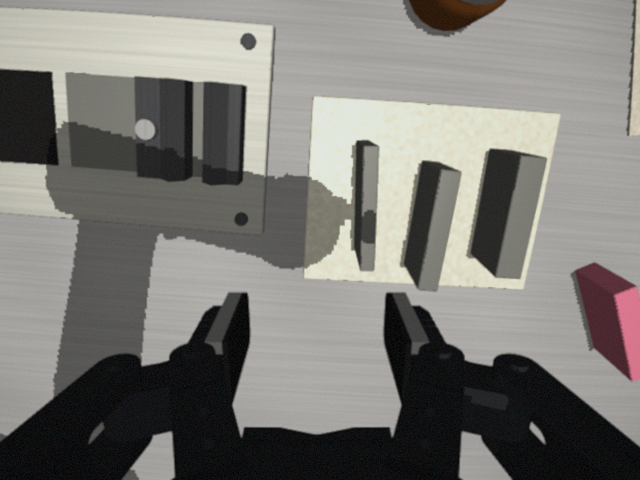

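Wrist view: spacer12's top runs (370,143)–(367,268), as projected. The clamp gap lies at about columns 192–203. Grasping spacer12 while measuring the gap.

Emit:
drive_tool([
  [0.0026,0.0344,0.05,0,0,0,0.45],
  [0.0026,0.0344,0.1,0,0,0,0.45],
  [0.0026,0.0344,0.1,0,0,0,0.45],
  [0.0026,0.0344,0.13,0,0,0,0.45],
  [0.0026,0.0344,0.15,0,0,0,0.45],
  [0.0026,0.0344,0.16,0,0,0,0.45],
  [0.0026,0.0344,0.162,0,0,0,0.45],
  [0.0026,0.0344,0.162,0,0,0,1],
  [0.0026,0.0344,0.162,0,0,0,1],
  [0.0026,0.0344,0.162,0,0,0,1],
  [0.0026,0.0344,0.162,0,0,0,1],
  [0.0026,0.0344,0.162,0,0,0,1],
], grip_force=30)

```text
clock: 38.17
tool_pos: [0.5107, -0.2935, 0.0421]
ee_rot: [-0.0, 0.999, 0.038, 0.0]
ft_force: [0.0, 0.1, 0.2]
opening: -0.001
gripper_force: 0.0
```

```bash
python3 -c "
from h import *
np.set_printoptions(suppress=True,precision=4)
t=env.get_image('top');im=cv2.cvtColor(cv2.imread('pics/t5.png'),cv2.COLOR_BGR2GRAY)
print([(c,int(im[246:254,c].mean())) for c in range(350,392)])
w=cv2.cvtColor(cv2.imread('pics/w2.png'),cv2.COLOR_BGR2GRAY)
print([(c,int(w[104:110,c].mean())) for c in range(130,250,1)])
go(((.508,-.302,.14),-.0135,0))
"
```

```text
[(350, 130), (351, 131), (352, 132), (353, 134), (354, 107), (355, 63), (356, 103), (357, 133), (358, 147), (359, 149), (360, 147), (361, 139), (362, 105), (363, 58), (364, 50), (365, 50), (366, 50), (367, 54), (368, 50), (369, 55), (370, 108), (371, 133), (372, 131), (373, 162), (374, 153), (375, 68), (376, 37), (377, 50), (378, 53), (379, 50), (380, 53), (381, 53), (382, 53), (383, 59), (384, 70), (385, 73), (386, 80), (387, 140), (388, 174), (389, 179), (390, 177), (391, 178)]
[(130, 123), (131, 122), (132, 123), (133, 123), (134, 114), (135, 88), (136, 75), (137, 71), (138, 73), (139, 73), (140, 72), (141, 72), (142, 72), (143, 74), (144, 74), (145, 74), (146, 74), (147, 71), (148, 71), (149, 73), (150, 72), (151, 74), (152, 71), (153, 72), (154, 70), (155, 71), (156, 72), (157, 74), (158, 76), (159, 70), (160, 60), (161, 57), (162, 56), (163, 58), (164, 56), (165, 55), (166, 55), (167, 58), (168, 58), (169, 58), (170, 58), (171, 58), (172, 58), (173, 58), (174, 58), (175, 57), (176, 57), (177, 59), (178, 58), (179, 59), (180, 58), (181, 58), (182, 59), (183, 57), (184, 46), (185
[... 177 characters left out ...]
), (201, 133), (202, 125), (203, 84), (204, 59), (205, 56), (206, 57), (207, 59), (208, 59), (209, 58), (210, 56), (211, 56), (212, 58), (213, 58), (214, 57), (215, 59), (216, 59), (217, 59), (218, 59), (219, 59), (220, 57), (221, 59), (222, 58), (223, 58), (224, 58), (225, 59), (226, 59), (227, 62), (228, 71), (229, 76), (230, 79), (231, 79), (232, 78), (233, 79), (234, 79), (235, 80), (236, 81), (237, 81), (238, 79), (239, 76), (240, 65), (241, 42), (242, 27), (243, 22), (244, 43), (245, 108), (246, 178), (247, 211), (248, 217), (249, 215)]
at [ 0.5106 -0.2935  0.042 ] tilt/rot [-3.139 -0.119 -0.001] F [ 0.7 -0.  -0.1] op -0.001 t 38.225
[-0.0032, 0.0082, -0.098] [-0.0006, -0.0008, 0.0894]
```

The fingers closed on nothing again. Raising and checking spacer12 numerically before retrying.

Emit:
drive_tool([
  [0,0,-0.05,0,0,0,0.4],
  [0,0,-0.1,0,0,0,0.4],
  [0,0,-0.158,0,0,0,0.4],
  [0,0,-0.158,0,0,0,0.4],
  [0,0,-0.158,0,0,0,0.4],
  [0,0,-0.158,0,0,0,0.4],
])

```text
clock: 38.98
tool_pos: [0.5096, -0.2933, 0.1983]
ee_rot: [-0.001, 0.999, 0.038, -0.001]
ft_force: [0.0, -0.5, -0.3]
opening: 0.6
gripper_force: 0.0
```

```bash
python3 -c "
from h import *
w=env.get_image('wrist');cv2.imwrite('pics/w3.png',w['img']);g=cv2.cvtColor(w['img'],cv2.COLOR_BGR2GRAY)
for x in(.53,.49):
  print(x,[(c,int(cv2.blur(g,(1,3))[int(r),int(c)])) for c,r in w2px(w,[(x,y,.066) for y in np.arange(-.27,-.46,-.003)]).astype(int)])
t=env.get_image('top');tp=cv2.cvtColor(t['img'],cv2.COLOR_BGR2GRAY)
print(tp[266:270,418:490].mean(0).astype(int).tolist())
o=cv2.cvtColor(cv2.imread('pics/top0.png'),cv2.COLOR_BGR2GRAY);print(o[266:270,418:490].mean(0).astype(int).tolist())
go(((.5084,-.3022,.2),.076,0))
"
```

```text
0.53 [(np.int64(287), 118), (np.int64(292), 116), (np.int64(296), 119), (np.int64(300), 115), (np.int64(304), 119), (np.int64(308), 125), (np.int64(312), 122), (np.int64(316), 117), (np.int64(320), 89), (np.int64(324), 133), (np.int64(328), 135), (np.int64(332), 136), (np.int64(336), 146), (np.int64(340), 223), (np.int64(344), 214), (np.int64(348), 219), (np.int64(352), 223), (np.int64(356), 222), (np.int64(360), 222), (np.int64(364), 221), (np.int64(368), 219), (np.int64(372), 217), (np.int64(376), 220), (np.int64(380), 121), (np.int64(384), 46), (np.int64(388), 43), (np.int64(392), 40), (np.int64(396), 53), (np.int64(400), 136), (np.int64(404), 133), (np.int64(408), 131), (np.int64(411), 131), (np.int64(415), 129), (np.int64(419), 193), (np.int64(423), 220), (np.int64(427), 217), (np.int64(431), 220), (np.int64(435), 222), (np.int64(439), 219), (np.int64(443), 220), (np.int64(447), 111), (np.int64(451), 42), (np.int64(455), 41), (np.int64(458), 38), (np.int64(462), 39), (np.int64(466), 40), (np.int64(470), 40), (np.int64(474), 87), (np.int64(478), 125), (np.int64(482), 124), (np.in
[... 1822 characters left out ...]
8, 92, 95, 96, 99, 101, 101, 103, 105, 105, 109, 110, 111, 112, 114, 117, 116, 119, 120, 120, 122, 125, 123, 126, 127, 127, 127, 129, 107, 77, 62, 61, 60, 63, 68, 63, 59, 61, 73, 77, 79, 74, 69]
[180, 179, 181, 183, 185, 119, 56, 26, 31, 32, 52, 114, 128, 122, 120, 144, 181, 182, 179, 178, 178, 178, 181, 180, 182, 168, 96, 43, 32, 33, 34, 36, 93, 122, 122, 121, 118, 116, 123, 166, 179, 179, 178, 180, 179, 178, 182, 185, 123, 47, 30, 31, 37, 36, 31, 54, 105, 122, 119, 119, 116, 115, 113, 117, 157, 181, 180, 176, 178, 178, 181, 151]
at [ 0.5099 -0.2934  0.1985] tilt/rot [-3.138e+00 -1.190e-01  3.000e-03] F [-0.5  1.2 -0.1] op 0.596 t 39.075
[-0.0022, 0.0086, -0.0015] [-0.0016, 0.0019, -0.0001]
```

Spacer12 still stands at y≈-0.301, so the fingers passed above it: the pads reach less far than assumed. Trying 14 mm lower, centred better.

Emit:
drive_tool([
  [-0.002,0.0082,0.05,0,0,0.03,0.4],
  [-0.002,0.0082,0.1,0,0,0.03,0.4],
  [-0.002,0.0082,0.13,0,0,0.03,0.4],
  [-0.002,0.0082,0.15,0,0,0.03,0.4],
  [-0.002,0.0082,0.161,0,0,0.03,0.4],
  [-0.002,0.0082,0.169,0,0,0.03,0.4],
  [-0.002,0.0082,0.169,0,0,0.03,0.4],
  [-0.002,0.0082,0.169,0,0,0.03,1],
  [-0.002,0.0082,0.169,0,0,0.03,1],
  [-0.002,0.0082,0.169,0,0,0.03,1],
  [-0.002,0.0082,0.169,0,0,0.03,1],
  [-0.002,0.0082,0.169,0,0,0.03,1],
], grip_force=30)

```text
clock: 40.58
tool_pos: [0.5099, -0.3021, 0.0319]
ee_rot: [0.0, 1.0, 0.023, 0.001]
ft_force: [0.3, -0.1, 5.3]
opening: 0.124
gripper_force: 31.6
```

Spacer12 is held (opening 0.124 ≈ 11 mm). Locating the gap numerically and lifting.

Emit:
drive_tool([
  [0,0,-0.04,0,0,0,1],
  [0,0,-0.09,0,0,0,1],
  [0,0,-0.11,0,0,0,1],
  [0,-0.05,-0.11,0,0,0,1],
  [0,-0.05,-0.11,0,0,0,1],
  [0,-0.05,-0.11,0,0,0,1],
  [0,-0.05,-0.11,0,0,0,1],
])

```text
clock: 41.45
tool_pos: [0.5067, -0.2525, 0.1404]
ee_rot: [-0.0, 1.0, 0.023, -0.0]
ft_force: [1.0, -0.6, -0.3]
opening: 0.128
gripper_force: 30.9
```

```bash
python3 -c "
from h import *
np.set_printoptions(suppress=True,precision=4)
t=env.get_image('top')
for u,z in((374.6,.012),(386.7,.046),(369.7,.036),(369.7,.046),(354.3,.036)): print('top',u,z,px2w(t,[(u,249.5)],z)[0])
w=env.get_image('wrist');g=cv2.cvtColor(w['img'],cv2.COLOR_BGR2GRAY);cv2.imwrite('pics/w4.png',w['img'])
for x in (.575,.535):
  ys=np.arange(-.135,-.20,-.001);P=w2px(w,[(x,y,.012) for y in ys]);v=cv2.remap(g,P[:,0].astype('float32'),P[:,1].astype('float32'),1).ravel()
  print(x,[(round(float(y)*1000),int(k)) for y,k in zip(ys,v)], P[0],P[-1], 'camy',(-w['R'].T@w['t']))
go(((.554,-.158,.14),-.0135,0))
"
```

```text
top 374.6 0.012 [ 0.561  -0.1641  0.012 ]
top 386.7 0.046 [ 0.5577 -0.192   0.046 ]
top 369.7 0.036 [ 0.5593 -0.1489  0.036 ]
top 369.7 0.046 [ 0.5585 -0.1481  0.046 ]
top 354.3 0.036 [ 0.5599 -0.1088  0.036 ]
0.575 [(-135, 62), (-136, 63), (-137, 63), (-138, 62), (-139, 62), (-140, 63), (-141, 63), (-142, 62), (-143, 49), (-144, 26), (-145, 28), (-146, 26), (-147, 28), (-148, 26), (-149, 28), (-150, 28), (-151, 65), (-152, 120), (-153, 136), (-154, 136), (-155, 137), (-156, 138), (-157, 138), (-158, 136), (-159, 109), (-160, 72), (-161, 61), (-162, 62), (-163, 63), (-164, 63), (-165, 59), (-166, 61), (-167, 63), (-168, 61), (-169, 63), (-170, 63), (-171, 61), (-172, 64), (-173, 62), (-174, 61), (-175, 61), (-176, 64), (-177, 62), (-178, 61), (-179, 61), (-180, 65), (-181, 78), (-182, 83), (-183, 85), (-184, 81), (-185, 83), (-186, 85), (-187, 85), (-188, 86), (-189, 86), (-190, 84), (-191, 82), (-192, 55), (-193, 30), (-194, 28), (-195, 42), (-196, 123), (-197, 207), (-198, 226), (-199, 225)] [155.304 112.508] [245.2913 115.753 ] camy [ 0.5802 -0.2493  0.3091]
0.535 [(-135, 63), (-1
[... 296 characters left out ...]
0, 61), (-161, 62), (-162, 66), (-163, 64), (-164, 61), (-165, 61), (-166, 61), (-167, 61), (-168, 64), (-169, 62), (-170, 63), (-171, 65), (-172, 63), (-173, 62), (-174, 64), (-175, 64), (-176, 63), (-177, 62), (-178, 61), (-179, 63), (-180, 71), (-181, 80), (-182, 81), (-183, 82), (-184, 82), (-185, 80), (-186, 81), (-187, 85), (-188, 82), (-189, 82), (-190, 81), (-191, 58), (-192, 33), (-193, 25), (-194, 26), (-195, 76), (-196, 172), (-197, 213), (-198, 217), (-199, 218)] [158.5219 168.929 ] [245.3844 172.3742] camy [ 0.5802 -0.2493  0.3091]
at [ 0.5068 -0.2525  0.1405] tilt/rot [-3.14  -0.071 -0.   ] F [-0.5 -0.1 -0.7] op 0.126 t 41.55
[0.0514, -0.0923, 0.0006] [-0.0008, -0.0001, 0.0584]
```

Emit:
drive_tool([
  [0.0514,-0.0926,0,0,0,0.0585,1],
  [0.0514,-0.0926,0,0,0,0.0585,1],
  [0.0514,-0.0926,0,0,0,0.0585,1],
  [0.0514,-0.0926,0,0,0,0.0585,1],
  [0.0514,-0.0926,0.04,0,0,0.0585,1],
  [0.0514,-0.0926,0.058,0,0,0.0585,1],
  [0.0514,-0.0926,0.058,0,0,0.0585,1],
  [0.0514,-0.0926,0.058,0,0,0.0585,1],
])

```text
clock: 42.55
tool_pos: [0.5545, -0.158, 0.0841]
ee_rot: [-0.0, 1.0, -0.007, 0.001]
ft_force: [-0.3, -0.2, -0.3]
opening: 0.128
gripper_force: 30.9
```

```bash
python3 -c "
from h import *
np.set_printoptions(suppress=True,precision=4)
w=env.get_image('wrist');g=cv2.cvtColor(w['img'],cv2.COLOR_BGR2GRAY);cv2.imwrite('pics/w5.png',w['img'])
x=.588
for z in(.012,):
  ys=np.arange(-.12,-.205,-.001);P=w2px(w,[(x,y,z) for y in ys]);v=cv2.remap(g,P[:,0].astype('float32'),P[:,1].astype('float32'),1).ravel()
  print([(round(float(y)*1000),int(k)) for y,k in zip(ys,v)],-w['R'].T@w['t'])
go(((.555,-.1577,.04),-.0135,0))
"
```

```text
[(-120, 78), (-121, 78), (-122, 80), (-123, 77), (-124, 79), (-125, 78), (-126, 80), (-127, 80), (-128, 83), (-129, 66), (-130, 60), (-131, 60), (-132, 59), (-133, 62), (-134, 63), (-135, 60), (-136, 58), (-137, 59), (-138, 59), (-139, 61), (-140, 57), (-141, 60), (-142, 59), (-143, 60), (-144, 61), (-145, 62), (-146, 60), (-147, 45), (-148, 38), (-149, 43), (-150, 50), (-151, 52), (-152, 51), (-153, 53), (-154, 53), (-155, 53), (-156, 52), (-157, 53), (-158, 51), (-159, 53), (-160, 51), (-161, 52), (-162, 53), (-163, 53), (-164, 52), (-165, 54), (-166, 56), (-167, 46), (-168, 59), (-169, 58), (-170, 58), (-171, 59), (-172, 61), (-173, 63), (-174, 61), (-175, 61), (-176, 56), (-177, 55), (-178, 59), (-179, 56), (-180, 60), (-181, 61), (-182, 60), (-183, 60), (-184, 60), (-185, 61), (-186, 63), (-187, 60), (-188, 61), (-189, 67), (-190, 81), (-191, 82), (-192, 84), (-193, 80), (-194, 81), (-195, 81), (-196, 84), (-197, 83), (-198, 81), (-199, 81), (-200, 143), (-201, 212), (-202, 216), (-203, 216), (-204, 214)] [ 0.6276 -0.1589  0.2529]
at [ 0.5548 -0.1578  0.0844] tilt/rot [-3.141  0.021 -0.005] F [-0.1  1.3 -1. ] op 0.126 t 42.6
[0.0001, -0.0001, 0.0444] [-0.0004, -0.0031, 0.0003]
```

Emit:
drive_tool([
  [0,0,0.008,0,0,0,1],
  [0,0,0.014,0,0,0,1],
  [0,0,0.018,0,0,0,1],
  [0,0,0.022,0,0,0,1],
  [0,0,0.025,0,0,0,1],
  [0,0,0.028,0,0,0,1],
  [0,0,0.028,0,0,0,1],
])

```text
clock: 43.48
tool_pos: [0.5542, -0.1572, 0.0549]
ee_rot: [-0.0, 1.0, -0.006, 0.0]
ft_force: [0.8, -1.2, -1.5]
opening: 0.126
gripper_force: 30.8
```

Emit:
drive_tool([
  [0,0,0.004,0,0,0,1],
  [0,0,0.007,0,0,0,1],
  [0,0,0.01,0,0,0,1],
  [0,0,0.012,0,0,0,1],
  [0,0,0.014,0,0,0,1],
  [0,0,0.015,0,0,0,1],
  [0,0,0.016,0,0,0,1],
  [0,0,0.017,0,0,0,1],
  [0,0,0.018,0,0,0,1],
  [0,0,0.018,0,0,0,1],
])

```text
clock: 44.72
tool_pos: [0.5544, -0.1571, 0.0379]
ee_rot: [-0.0, 1.0, -0.006, 0.001]
ft_force: [-0.9, -3.4, 5.2]
opening: 0.125
gripper_force: 31.5
```

Spacer12 is down on the plate (TCP 0.038, Fz ≈ 5 N), so it goes in. Taking it out and back to its place on the mat.

Emit:
drive_tool([
  [0,0,-0.02,0,0,0,1],
  [0,0,-0.05,0,0,0,1],
  [0,0,-0.08,0,0,0,1],
  [0,0,-0.08,0,0,0,1],
  [-0.045,0.144,-0.08,0,0,0,1],
  [-0.045,0.144,-0.08,0,0,0,1],
  [-0.045,0.144,-0.08,0,0,0,1],
  [-0.045,0.144,-0.08,0,0,0,1],
  [-0.045,0.144,-0.08,0,0,0,1],
  [-0.045,0.144,-0.08,0,0,0,1],
])

```text
clock: 45.98
tool_pos: [0.5075, -0.2993, 0.1165]
ee_rot: [-0.001, 1.0, -0.006, 0.0]
ft_force: [0.1, 0.3, -0.7]
opening: 0.13
gripper_force: 30.9
```

```bash
python3 -c "
from h import *
go(((.5095,-.302,.05),0,0),((.5095,-.302,.032),0,0))"
```

```text
at [ 0.5075 -0.2993  0.1165] tilt/rot [-3.14   0.017 -0.   ] F [ 0.1  0.3 -0.7] op 0.13 t 45.975
[0.002, 0.0027, 0.0665] [-0.0012, -0.0002, -0.011]
[0.002, 0.0027, 0.0845] [-0.0012, -0.0002, -0.011]
```

Emit:
drive_tool([
  [0.002,0.0027,0.035,0,0,-0.011,1],
  [0.002,0.0027,0.0665,0,0,-0.011,1],
  [0.002,0.0027,0.075,0,0,-0.011,1],
  [0.002,0.0027,0.08,0,0,-0.011,1],
  [0.002,0.0027,0.0835,0,0,-0.011,1],
  [0.002,0.0027,0.085,0,0,-0.011,1],
  [0.002,0.0027,0.085,0,0,-0.011,1],
])

```text
clock: 46.85
tool_pos: [0.5095, -0.3033, 0.0325]
ee_rot: [-0.0, 1.0, -0.001, 0.001]
ft_force: [-0.6, 0.3, -0.3]
opening: 0.127
gripper_force: 30.9
```

Emit:
drive_tool([
  [0,0,0,0,0,0,0.72],
  [0,0,0,0,0,0,0.72],
  [0,0,0,0,0,0,0.72],
  [0,0,-0.04,0,0,0,0.72],
  [0,0,-0.09,0,0,0,0.7],
  [-0.014,0.055,-0.09,0,0,0.03,0.6],
  [-0.014,0.055,-0.09,0,0,0.03,0.6],
  [-0.014,0.055,-0.09,0,0,0.03,0.6],
  [-0.014,0.055,-0.09,0,0,0.03,0.6],
])

```text
clock: 47.98
tool_pos: [0.495, -0.3574, 0.1215]
ee_rot: [-0.001, 1.0, -0.015, -0.0]
ft_force: [0.5, 0.2, -0.7]
opening: 0.396
gripper_force: 0.0
```

```bash
python3 -c "
from h import *
w=env.get_image('wrist');g=cv2.cvtColor(w['img'],cv2.COLOR_BGR2GRAY)
for x in (.525,.48):
  ys=np.arange(-.28,-.38,-.0015);P=w2px(w,[(x,y,.066) for y in ys]);v=cv2.remap(g,P[:,0].astype('float32'),P[:,1].astype('float32'),1).ravel()
  print(x,[(round(float(y)*1000,1),int(k)) for y,k in zip(ys,v)])
go(((.4955,-.3572,.06),-.039,0),((.4955,-.3572,.032),-.039,0))"
```

```text
0.525 [(-280.0, 111), (-281.5, 112), (-283.0, 113), (-284.5, 113), (-286.0, 114), (-287.5, 110), (-289.0, 112), (-290.5, 112), (-292.0, 115), (-293.5, 111), (-295.0, 112), (-296.5, 113), (-298.0, 100), (-299.5, 58), (-301.0, 59), (-302.5, 61), (-304.0, 62), (-305.5, 61), (-307.0, 61), (-308.5, 57), (-310.0, 43), (-311.5, 39), (-313.0, 35), (-314.5, 39), (-316.0, 36), (-317.5, 37), (-319.0, 43), (-320.5, 110), (-322.0, 111), (-323.5, 113), (-325.0, 109), (-326.5, 112), (-328.0, 109), (-329.5, 108), (-331.0, 109), (-332.5, 112), (-334.0, 116), (-335.5, 118), (-337.0, 112), (-338.5, 105), (-340.0, 105), (-341.5, 108), (-343.0, 111), (-344.5, 112), (-346.0, 110), (-347.5, 111), (-349.0, 111), (-350.5, 109), (-352.0, 89), (-353.5, 124), (-355.0, 127), (-356.5, 126), (-358.0, 129), (-359.5, 128), (-361.0, 128), (-362.5, 129), (-364.0, 130), (-365.5, 131), (-367.0, 124), (-368.5, 152), (-370.0, 206), (-371.5, 206), (-373.0, 209), (-374.5, 210), (-376.0, 210), (-377.5, 202), (-379.0, 199)]
0.48 [(-280.0, 137), (-281.5, 123), (-283.0, 111), (-284.5, 114), (-286.0, 112), (-287.5, 111), (-289.0
[... 377 characters left out ...]
 112), (-329.5, 112), (-331.0, 110), (-332.5, 108), (-334.0, 108), (-335.5, 107), (-337.0, 107), (-338.5, 110), (-340.0, 108), (-341.5, 104), (-343.0, 109), (-344.5, 110), (-346.0, 107), (-347.5, 111), (-349.0, 109), (-350.5, 63), (-352.0, 59), (-353.5, 58), (-355.0, 61), (-356.5, 59), (-358.0, 61), (-359.5, 60), (-361.0, 60), (-362.5, 60), (-364.0, 60), (-365.5, 59), (-367.0, 80), (-368.5, 108), (-370.0, 106), (-371.5, 105), (-373.0, 110), (-374.5, 111), (-376.0, 111), (-377.5, 144), (-379.0, 197)]
at [ 0.4952 -0.3574  0.1216] tilt/rot [-3.14   0.048 -0.   ] F [-0.2  0.4 -0.2] op 0.395 t 48.025
[0.0003, -0.0001, 0.0616] [-0.0011, 0.0, 0.0086]
[0.0003, -0.0001, 0.0896] [-0.0011, 0.0, 0.0086]
```

Spacer12 stands on the mat at y≈-0.3035. The middle spacer is at y≈-0.359; grasping it.

Emit:
drive_tool([
  [0,0.0017,0.03,0,0,0,0.58],
  [0,0.0017,0.06,0,0,0,0.58],
  [0,0.0017,0.075,0,0,0,0.58],
  [0,0.0017,0.084,0,0,0,0.58],
  [0,0.0017,0.0896,0,0,0,0.58],
  [0,0.0017,0.0896,0,0,0,0.58],
  [0,0.0017,0.0896,0,0,0,1],
  [0,0.0017,0.0896,0,0,0,1],
  [0,0.0017,0.0896,0,0,0,1],
  [0,0.0017,0.0896,0,0,0,1],
])

```text
clock: 49.28
tool_pos: [0.4957, -0.3602, 0.0332]
ee_rot: [0.0, 1.0, -0.016, 0.001]
ft_force: [0.4, 0.8, 4.5]
opening: 0.185
gripper_force: 31.9
```

Emit:
drive_tool([
  [0,0,-0.04,0,0,0,1],
  [0,0,-0.09,0,0,0,1],
  [0,0,-0.1,0,0,0,1],
  [0.052,-0.203,-0.1,0,0,-0.017,1],
  [0.052,-0.203,-0.1,0,0,-0.017,1],
  [0.052,-0.203,-0.1,0,0,-0.017,1],
  [0.052,-0.203,-0.1,0,0,-0.017,1],
  [0.052,-0.203,-0.1,0,0,-0.017,1],
  [0.052,-0.203,-0.1,0,0,-0.017,1],
  [0.052,-0.203,-0.1,0,0,-0.017,1],
  [0.052,-0.203,-0.1,0,0,-0.017,1],
])

```text
clock: 50.65
tool_pos: [0.553, -0.1596, 0.1324]
ee_rot: [-0.0, 1.0, -0.008, 0.0]
ft_force: [-1.0, 0.6, -1.2]
opening: 0.186
gripper_force: 31.3
```

```bash
python3 -c "
from h import *
go(((.556,-.1577,.085),-.0135,0),((.556,-.1577,.06),-.0135,0))"
```

```text
at [ 0.553  -0.1596  0.1324] tilt/rot [-3.141e+00  2.500e-02 -1.000e-03] F [-1.   0.6 -1.2] op 0.186 t 50.65
[0.0029, -0.0019, 0.0474] [-0.0007, -0.0004, -0.0026]
[0.0029, -0.0019, 0.0724] [-0.0007, -0.0004, -0.0026]
```

Emit:
drive_tool([
  [0.003,-0.0014,0.02,0,0,-0.002,1],
  [0.003,-0.0014,0.04,0,0,-0.002,1],
  [0.003,-0.0014,0.05,0,0,-0.002,1],
  [0.003,-0.0014,0.055,0,0,-0.002,1],
  [0.003,-0.0014,0.058,0,0,-0.002,1],
  [0.003,-0.0014,0.061,0,0,-0.002,1],
  [0.003,-0.0014,0.063,0,0,-0.002,1],
  [0.003,-0.0014,0.065,0,0,-0.002,1],
  [0.003,-0.0014,0.067,0,0,-0.002,1],
  [0.003,-0.0014,0.067,0,0,-0.002,1],
])

```text
clock: 51.9
tool_pos: [0.5567, -0.1575, 0.0657]
ee_rot: [-0.0, 1.0, -0.006, 0.001]
ft_force: [0.4, -1.7, 0.9]
opening: 0.184
gripper_force: 31.4
```

Emit:
drive_tool([
  [0,0.0008,0.001,0,0,0,1],
  [0,0.0008,0.002,0,0,0,1],
  [0,0.0008,0.003,0,0,0,1],
  [0,0.0008,0.004,0,0,0,1],
  [0,0.0008,0.005,0,0,0,1],
  [0,0.0008,0.006,0,0,0,1],
])

```text
clock: 52.65
tool_pos: [0.5576, -0.1591, 0.0637]
ee_rot: [0.001, 1.0, -0.005, 0.002]
ft_force: [-7.4, 0.5, 23.0]
opening: 0.184
gripper_force: 33.8
```

Blocked at 24.7 mm above the plate with 23 N. To rule out misalignment, I'll back off a little and try again shifted to either side.

Emit:
drive_tool([
  [0,0,-0.005,0,0,0,1],
  [0,0.001,-0.004,0,0,0,1],
  [0,0.0015,-0.002,0,0,0,1],
  [0,0.0015,-0.001,0,0,0,1],
  [0,0.0015,-0.001,0,0,0,1],
])

```text
clock: 53.28
tool_pos: [0.5574, -0.1596, 0.0637]
ee_rot: [0.0, 1.0, -0.006, 0.001]
ft_force: [-5.5, 2.3, 19.8]
opening: 0.183
gripper_force: 33.5
```

Emit:
drive_tool([
  [0,-0.001,-0.001,0,0,0,1],
  [0,-0.002,-0.001,0,0,0,1],
  [0,-0.0025,0,0,0,0,1],
  [0,-0.003,0,0,0,0,1],
  [0,-0.003,0,0,0,0,1],
])

```text
clock: 53.9
tool_pos: [0.5574, -0.1584, 0.0638]
ee_rot: [0.001, 1.0, -0.005, 0.001]
ft_force: [-4.8, -3.9, 17.2]
opening: 0.186
gripper_force: 33.2
```

Emit:
drive_tool([
  [0,0.0015,0,0,0,0,1],
  [0,0.0015,0.0015,0,0,0.008,1],
  [0,0.0015,0.0015,0,0,0.016,1],
  [0,0.0015,0.0015,0,0,0.008,1],
  [0,0.0015,0.0015,0,0,-0.006,1],
  [0,0.0015,0.0015,0,0,-0.012,1],
  [0,0.0015,0.0015,0,0,0.004,1],
  [0,0.0015,0.0015,0,0,0.004,1],
])

```text
clock: 54.9
tool_pos: [0.5576, -0.1591, 0.0636]
ee_rot: [0.001, 1.0, -0.007, 0.002]
ft_force: [-7.2, -0.3, 24.5]
opening: 0.182
gripper_force: 34.0
```

It stays at 24.6 mm above the plate for every y and yaw tried, so spacer17 is too thick. Back to the mat with it, then spacer12 goes into the gap for good.

Emit:
drive_tool([
  [0,0,-0.02,0,0,0,1],
  [0,0,-0.06,0,0,0,1],
  [0,0,-0.06,0,0,0,1],
  [-0.06,0.2,-0.06,0,0,0.016,1],
  [-0.06,0.2,-0.06,0,0,0.016,1],
  [-0.06,0.2,-0.06,0,0,0.016,1],
  [-0.06,0.2,-0.06,0,0,0.016,1],
  [-0.06,0.2,-0.06,0,0,0.016,1],
  [-0.06,0.2,-0.06,0,0,0.016,1],
  [-0.06,0.2,-0.06,0,0,0.016,1],
])

```text
clock: 56.15
tool_pos: [0.4937, -0.3557, 0.1186]
ee_rot: [-0.001, 1.0, -0.015, 0.0]
ft_force: [0.1, -0.1, -0.5]
opening: 0.183
gripper_force: 31.3
```

```bash
python3 -c "
from h import *
go(((.497,-.3605,.05),-.03,0),((.497,-.3605,.0335),-.03,0))"
```

```text
at [ 0.4937 -0.3557  0.1186] tilt/rot [-3.14e+00  4.80e-02 -1.00e-03] F [ 0.1 -0.1 -0.5] op 0.183 t 56.15
[0.0034, 0.0047, 0.0686] [-0.001, -0.0005, -0.0006]
[0.0034, 0.0048, 0.0851] [-0.001, -0.0005, -0.0006]
```

Emit:
drive_tool([
  [0.0034,0.0047,0.035,0,0,0,1],
  [0.0034,0.0047,0.065,0,0,0,1],
  [0.0034,0.0047,0.075,0,0,0,1],
  [0.0034,0.0047,0.08,0,0,0,1],
  [0.0034,0.0047,0.083,0,0,0,1],
  [0.0034,0.0047,0.0845,0,0,0,1],
  [0.0034,0.0047,0.0855,0,0,0,1],
  [0.0034,0.0047,0.0855,0,0,0,1],
])

```text
clock: 57.15
tool_pos: [0.4966, -0.3619, 0.0337]
ee_rot: [-0.0, 1.0, -0.016, 0.001]
ft_force: [-0.5, -0.2, -0.7]
opening: 0.183
gripper_force: 31.3
```

Emit:
drive_tool([
  [0,0,0,0,0,0,0.66],
  [0,0,0,0,0,0,0.66],
  [0,0,0,0,0,0,0.66],
  [0,0,-0.04,0,0,0,0.66],
  [0,0,-0.09,0,0,0,0.66],
  [0.014,-0.057,-0.09,0,0,-0.04,0.62],
  [0.014,-0.057,-0.09,0,0,-0.04,0.62],
  [0.014,-0.057,-0.09,0,0,-0.04,0.62],
  [0.014,-0.057,-0.09,0,0,-0.04,0.62],
  [0.014,-0.057,-0.09,0,0,-0.04,0.62],
])

```text
clock: 58.4
tool_pos: [0.5118, -0.3061, 0.123]
ee_rot: [-0.0, 1.0, 0.003, 0.0]
ft_force: [0.0, 0.3, -0.1]
opening: 0.378
gripper_force: 0.0
```

```bash
python3 -c "
from h import *
w=env.get_image('wrist');g=cv2.cvtColor(w['img'],cv2.COLOR_BGR2GRAY)
for x in (.535,.495):
  ys=np.arange(-.28,-.38,-.0015);P=w2px(w,[(x,y,.066) for y in ys]);v=cv2.remap(g,P[:,0].astype('float32'),P[:,1].astype('float32'),1).ravel()
  print(x,[(round(float(y)*1000,1),int(k)) for y,k in zip(ys,v)])
go(((.5095,-.3035,.06),0,0),((.5095,-.3035,.032),0,0))"
```

```text
0.535 [(-280.0, 123), (-281.5, 122), (-283.0, 120), (-284.5, 120), (-286.0, 124), (-287.5, 128), (-289.0, 129), (-290.5, 127), (-292.0, 124), (-293.5, 122), (-295.0, 118), (-296.5, 119), (-298.0, 84), (-299.5, 71), (-301.0, 72), (-302.5, 73), (-304.0, 134), (-305.5, 138), (-307.0, 139), (-308.5, 128), (-310.0, 106), (-311.5, 121), (-313.0, 115), (-314.5, 115), (-316.0, 121), (-317.5, 177), (-319.0, 226), (-320.5, 229), (-322.0, 227), (-323.5, 225), (-325.0, 226), (-326.5, 225), (-328.0, 224), (-329.5, 223), (-331.0, 223), (-332.5, 216), (-334.0, 217), (-335.5, 221), (-337.0, 221), (-338.5, 220), (-340.0, 217), (-341.5, 124), (-343.0, 103), (-344.5, 41), (-346.0, 40), (-347.5, 42), (-349.0, 43), (-350.5, 40), (-352.0, 42), (-353.5, 76), (-355.0, 121), (-356.5, 137), (-358.0, 136), (-359.5, 134), (-361.0, 135), (-362.5, 134), (-364.0, 132), (-365.5, 131), (-367.0, 132), (-368.5, 128), (-370.0, 182), (-371.5, 218), (-373.0, 218), (-374.5, 220), (-376.0, 222), (-377.5, 224), (-379.0, 224)]
0.495 [(-280.0, 125), (-281.5, 120), (-283.0, 117), (-284.5, 123), (-286.0, 124), (-287.5, 121), (-
[... 392 characters left out ...]
), (-329.5, 220), (-331.0, 217), (-332.5, 224), (-334.0, 222), (-335.5, 218), (-337.0, 219), (-338.5, 212), (-340.0, 133), (-341.5, 102), (-343.0, 43), (-344.5, 40), (-346.0, 44), (-347.5, 39), (-349.0, 42), (-350.5, 43), (-352.0, 49), (-353.5, 65), (-355.0, 67), (-356.5, 67), (-358.0, 66), (-359.5, 65), (-361.0, 64), (-362.5, 66), (-364.0, 101), (-365.5, 130), (-367.0, 125), (-368.5, 163), (-370.0, 221), (-371.5, 223), (-373.0, 221), (-374.5, 220), (-376.0, 223), (-377.5, 220), (-379.0, 221)]
at [ 0.5119 -0.306   0.123 ] tilt/rot [-3.141 -0.01  -0.   ] F [ 0.9  0.4 -1. ] op 0.38 t 58.45
[-0.0024, -0.0025, 0.063] [-0.0008, -0.0001, 0.0064]
[-0.0024, -0.0024, 0.091] [-0.0008, -0.0001, 0.0064]
```

Both stand on the mat; spacer12 is centred at y≈-0.3033. Grasping it again.

Emit:
drive_tool([
  [-0.0024,-0.0026,0.03,0,0,0.006,0.6],
  [-0.0024,-0.0026,0.06,0,0,0.006,0.6],
  [-0.0024,-0.0026,0.075,0,0,0.006,0.6],
  [-0.0024,-0.0026,0.085,0,0,0.006,0.6],
  [-0.0024,-0.0026,0.091,0,0,0.006,0.6],
  [-0.0024,-0.0026,0.091,0,0,0.006,0.6],
  [-0.0024,-0.0026,0.091,0,0,0.006,1],
  [-0.0024,-0.0026,0.091,0,0,0.006,1],
  [-0.0024,-0.0026,0.091,0,0,0.006,1],
  [-0.0024,-0.0026,0.091,0,0,0.006,1],
])

```text
clock: 59.7
tool_pos: [0.5105, -0.303, 0.0332]
ee_rot: [0.0, 1.0, 0.001, 0.001]
ft_force: [-0.9, 0.6, 4.0]
opening: 0.126
gripper_force: 31.4
```

Emit:
drive_tool([
  [0,0,-0.04,0,0,0,1],
  [0,0,-0.09,0,0,0,1],
  [0,0,-0.1,0,0,0,1],
  [0.046,-0.145,-0.1,0,0,0.013,1],
  [0.046,-0.145,-0.1,0,0,0.013,1],
  [0.046,-0.145,-0.1,0,0,0.013,1],
  [0.046,-0.145,-0.1,0,0,0.013,1],
  [0.046,-0.145,-0.1,0,0,0.013,1],
  [0.046,-0.145,-0.1,0,0,0.013,1],
  [0.046,-0.145,-0.1,0,0,0.013,1],
])

```text
clock: 60.95
tool_pos: [0.5552, -0.1586, 0.1324]
ee_rot: [-0.0, 1.0, -0.007, 0.0]
ft_force: [-0.9, 0.1, -1.4]
opening: 0.128
gripper_force: 30.9
```

```bash
python3 -c "
from h import *
go(((.5555,-.1583,.085),-.0135,0),((.5555,-.1583,.04),-.0135,0))"
```

```text
at [ 0.5552 -0.1586  0.1324] tilt/rot [-3.141e+00  2.100e-02 -1.000e-03] F [-0.9  0.1 -1.4] op 0.128 t 60.95
[0.0003, -0.0003, 0.0474] [-0.0007, -0.0004, 0.0004]
[0.0003, -0.0002, 0.0924] [-0.0007, -0.0004, 0.0004]
```

Emit:
drive_tool([
  [0,0,0.025,0,0,0,1],
  [0,0,0.047,0,0,0,1],
  [0,0,0.055,0,0,0,1],
  [0,0,0.062,0,0,0,1],
  [0,0,0.068,0,0,0,1],
  [0,0,0.074,0,0,0,1],
  [0,0,0.08,0,0,0,1],
  [0,0,0.085,0,0,0,1],
  [0,0,0.089,0,0,0,1],
  [0,0,0.092,0,0,0,1],
  [0,0,0.094,0,0,0,1],
  [0,0,0.094,0,0,0,1],
])

```text
clock: 62.45
tool_pos: [0.5556, -0.1578, 0.0392]
ee_rot: [-0.0, 1.0, -0.006, 0.0]
ft_force: [-1.5, 0.6, 4.6]
opening: 0.123
gripper_force: 31.4
```

Down on the plate (4.6 N). Releasing, rising clear, and taking a final look.

Emit:
drive_tool([
  [0,0,0,0,0,0,0.7],
  [0,0,0,0,0,0,0.7],
  [0,0,0,0,0,0,0.7],
  [0,0,-0.03,0,0,0,0.7],
  [0,0,-0.08,0,0,0,0.7],
  [0,0,-0.16,0,0,0,0.7],
  [-0.1,0,-0.18,0,0,0,0.7],
  [-0.15,0.06,-0.18,0,0,0,0.7],
  [-0.15,0.06,-0.18,0,0,0,0.7],
  [-0.15,0.06,-0.18,0,0,0,0.7],
])

```text
clock: 63.7
tool_pos: [0.4028, -0.217, 0.2194]
ee_rot: [-0.0, 1.0, -0.007, 0.001]
ft_force: [0.1, -0.2, 0.2]
opening: 0.298
gripper_force: 0.0
```

```bash
python3 -c "
from h import *
d=env.get_image('top');s=env.get_image('scene')
cv2.imwrite('pics/fin.png',np.vstack([cv2.resize(d['img'][215:300,180:500],(800,212),interpolation=cv2.INTER_CUBIC),cv2.resize(s['img'][160:300,180:480],(800,373),interpolation=cv2.INTER_CUBIC)]))
go()"
```

```text
at [ 0.4049 -0.2162  0.2187] tilt/rot [-3.141e+00  1.900e-02 -3.000e-03] F [ 0.3 -0.6 -0.3] op 0.301 t 63.8
```

View pics/fin.png

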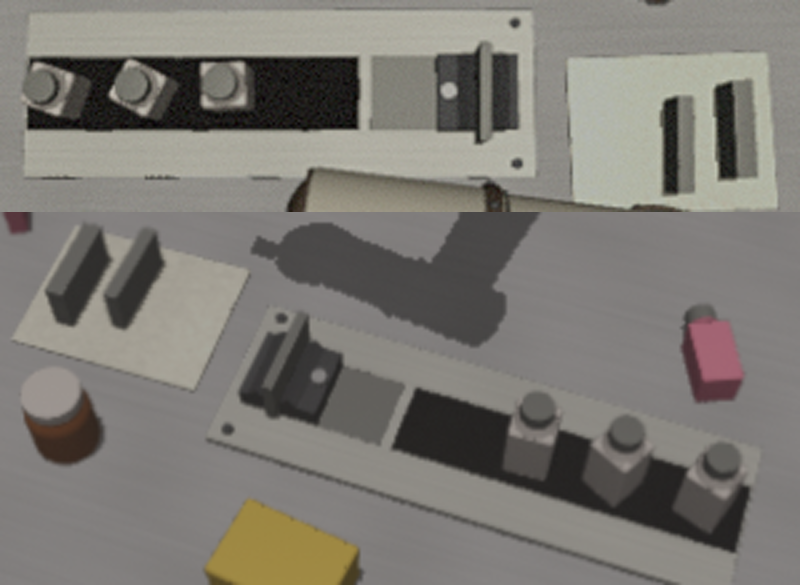

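The three bottles stand on the strip, spacer12 stands in the gap (top crop (485,92)), and the other two are upright on the mat. Handing in.

```bash
python3 -c "
from plant import env
print(env.hand_in())"
```

```text
the job is handed in; nothing more can be done
None
```

The job is handed in: both fallen bottles and the knocked neighbour stand on the rubber strip, and the thinnest spacer (12 mm) stands in the gap, down on the plate. The 17 mm one would not go in, so I did not try the 22 mm; both stand on the mat. The judge returned no verdict.

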